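# Load a tape roll on the unwind stand and run its shaft through

## Robot

A 6-joint arm with a two-finger parallel gripper is mounted at the origin on the work surface. World frame = base frame: x ahead of the robot, y to its left, z up, the work surface at z = 0. Lengths are in m, angles in rad, forces in N, time in s.
With the tool pointing down it reaches from about 0.35 to 0.85 m from the base axis. Payload 8.1 kg.
Tool frame: the origin (TCP) lies at the very end of the fingers, on their centre line; the grasp point (between the pads) lies 19 mm behind it (env.tcp_to_grasp is the distance from the TCP to the grasp point, in m); z points along the fingers, y is the line along which they close (so a half turn about z gives the same grasp; the last joint's range is limited). The gripper opens to 93 mm and grips with 3 to 60 N. Pads are 15 mm wide; open, the fingers measure 128 mm over their backs; the gripper's body (75 mm by 188 mm) begins 65 mm behind the grasp point.
Start: joints at [1.209, 0.13, 1.488, -0, 1.523, -0.085], TCP at [0.164, 0.577, 0.197] pointing down, gripper open.
Joint ranges: [-2.96, 2.96], [-0.89, 2.26], [0.02, 2.5], [-1.34, 4.48], [0, 2.73], [-2.66, 2.66]. Speed limits (rad/s): [2.39, 2.39, 2.79, 3.14, 3.14, 3.14].

## Interface

Orientations are given as a rotation vector (axis times angle).
In Python, from bench import env gives the robot as it stands. The module is installed in compiled form; this text tells all that it offers.
- The arm moves only by the tool jog_arm, never from a script. Its argument "series" is a list of rows, each an object of numbers: "tx", "ty", "tz": the shift along the tool's x, y, z in mm; "wx", "wy", "wz": the turn, a rotation vector about the tool's x, y, z in rad; "grip": the finger opening in mm, from 0 to 93. A call has exactly 5 rows; each row shifts and turns the commanded pose from where the row before left it, along the tool's axes as they then stand; what a row does not reach is not made up. A row lasts 1/10 s, in which the tool goes at most 50 mm and 8.59 degrees, less where a joint would pass 70% of its speed; a pose out of reach is approached as far as the arm can. A call with a gripper value outside its range is refused whole. The fingers move at their own pace and stop on an object; "squeeze" is the grip in N (left out, the last holds). Time passes only in rows, so rows that do not move let the fingers close, or fill a call up. It gives the time, the measured TCP pose, the force, the opening and the grip force at its end, in the units of the state.
- env.sense(): the state, without advancing time (a new reading comes with each control period).
- env.snapshot(name): name is "scene" or "top"; returns the picture (480x640x3 uint8, red, green, blue); there is no depth.
- env.calibration(name): a dict with "vertical_fov" (degrees; the focal length in pixels is half the picture's height over the tangent of half this angle, whatever the lens; pixels are square), "cx", "cy" (the principal point, pixels), "dist_coeffs" ([k1, k2, p1, p2, k3] as OpenCV has them; the pictures are not rectified), "eye" and "rotation" of the camera in the world. Camera axes: x right, y down, z forward; pixel columns grow to the right and rows downward; lengths in m; the calibration is good to about 2 mm. A picture is of the moment at which its call begins. calibration takes no time and is no camera call.
- env.finish_job(): hands the job in; it is judged then, once.
Trained networks look in the newest picture that a camera, given by its name, has taken for a name from the list of things; names that differ only in an ending like _2 or _b are one class to them, and where a whole thing is asked for, a point or a joint stands for the part that bears it (a point fixed in the world has none). Each returns a list of dicts, best first, with "p" (0 to 1); they miss things now and then, are a little off and sometimes report something else, mostly with a low value. They report only what shows in the picture. A call takes as long as a camera call. They do not tell look-alikes from the thing itself.
- env.look_for(label, camera): "box" ([left, top, width, height] in pixels, round what is visible of it).
- env.trace(label, camera): "pixels" (480x640 bool, what is visible of it) and "box" ([left, top, width, height] in pixels, round what is visible of it).
The state is a dict: "time": time; "joints": joint angles; "joint_velocities": joint speeds; "joint_torque": joint torques, N m; "tool_pos": TCP position; "tcp_rot": TCP orientation; "force": force on the tool from outside, world axes, zero at the start; "torque": the same for the moment, N m; "width": opening from 0.0 (shut) to 1.0 (fully open); "grip_force": force on a finger pad.
Only numpy, scipy, OpenCV 4.12 (cv2) and the standard library are available. Lean on these libraries where they do the work, as an engineer would, in place of code of your own. Each camera call takes 0.05 s, during which the arm holds its last target. There are 200 camera calls.

## Task

Load the unwind stand: lift the wide tape roll from the roll rest and set it upright on the two cradle rollers between the stand's side plates, then take the shaft with the handle out of the sloping rack and run it nose first from the side without the brake drum, through the first bearing, the roll's hub and the second bearing, until its collar is home against the side plate. Drop neither of them, let go at the end, and leave the other stock and tools where they are.

Things in the scene. Friction and masses are not known exactly. Their poses are not given: they have to be found in the camera images.
- stand_axis (a point): Unwind stand, pale blue, bolted down. Point on its level bearing axis, 110 mm above the bench, midway between its two side plates. x: along the bearing axis, from the open entry side (facing the robot) to the brake drum side; z up. Side plates: 10 mm thick, 110 mm wide, up to 130 mm above the bench, inner faces at x = -44 and +44 mm. A 68 mm brake drum (20 mm thick, 30 mm bore) is outside the far plate.
- stand_mouth (a point): Centre of the entry bearing hole, at the outer face of the stand's entry side plate (x = -54 mm from stand_axis; same axes). Both side plates have a 24 mm through hole on the bearing axis, edges without lead-in; the far plate's outer face is at x = +108 mm from here. The shaft's collar ends up against this face.
- stand_cradle (a point): Middle of the cradle, 50 mm below stand_axis (same axes): two fixed steel rollers, 12 mm diameter, run along x from plate to plate with their centres at y = +35 and -35 mm. A 110 mm roll resting on them has its centre on the bearing axis.
- roll_center (a point): Centre of the wide tape roll: 110 mm outside diameter, 38 mm wide, about 0.3 kg, pale yellow tape on a grey plastic hub with a 30 mm bore right through; flat faces. Its x axis is the roll's axis, level; it stands upright on the roll rest, its lowest point about 27 mm above the bench.
- rest_mid (a point): Roll rest, fixed; point on the bench at its middle, z up. Two level 12 mm steel rails along x at y = +32 and -32 mm, centres 30 mm up, between plywood end brackets (8 x 100 x 42 mm high) at x = +88 and -88 mm. The wide and the narrow roll stand on the rails, axes along x, one centred at x = +36 and the other at -36 mm, in either order.
- shaft_handle (a point): Centre of the handle of the steel shaft to be used (198 mm long, about 0.2 kg). Handle: round, dark, 28 mm diameter, 48 mm long. x runs along the shaft to its nose. It lies loose in the rack at 40 degrees, handle high (this point about 146 mm above the bench), nose low against a foot stop, and lifts straight up out of two open V rests.
- shaft_collar (a point): Point on the shaft's axis at the nose-side face of its collar, 32 mm ahead of the handle's centre (axes as shaft_handle). The collar is 38 mm diameter, 8 mm thick, next to the handle. From this face the shaft runs on 142 mm, 20 mm diameter.
- shaft_nose (a point): Tip of the handled shaft's nose, 174 mm ahead of the handle's centre (axes as shaft_handle). The last 14 mm taper from 20 to 8 mm diameter.
- rack_mid (a point): Sloping shaft rack, pale blue steel, fixed, base 150 x 150 mm; point on the bench at the base's middle, z up, x from the high end to the low end. Two lanes at y = +40 and -40 mm hold the handled shaft and the plain rod, in either order. Its sloping plate lies 32 mm under the shafts' axes and ends 136 mm up from the nose; V rests at 25 and 120 mm from the nose.
- rod_mid (a point): Bystander: middle of a plain steel rod in the other lane of the rack, 20 mm diameter, 150 mm long, no handle or collar, x along it towards its tapered low end. Leave alone.
- narrow_roll_center (a point): Bystander: centre of a narrow tape roll on the roll rest, 110 mm diameter but only 18 mm wide, x along its axis. Leave alone.
- flat_roll: Bystander: thin brown tape roll lying flat on the bench in front of the stand, 100 mm diameter, 24 mm high; origin at the centre of its underside.
- tape_stack: Bystander: thick brown tape roll lying flat on the bench, 104 mm diameter, 48 mm high; origin at the centre of its underside.
- core: Bystander: empty cardboard core standing on the bench, 76 mm diameter, 100 mm high; origin at the centre of its underside.
- cleaner: Bystander: white bottle, 60 mm diameter, 150 mm high, standing on the bench; origin at the centre of its underside.
- wrench: Bystander: steel wrench 160 mm long lying on the bench along its x axis, under 30 mm high; origin at its middle, on the bench.
- screwdriver: Bystander: screwdriver 180 mm long lying on the bench along its x axis, under 35 mm high; origin at its middle, on the bench.
Mind the look-alikes: they are no part of the job. What is shaped like the part that bears roll_center but blue or green is not meant. Leave any blue look-alike of the part that bears shaft_handle alone.

How it is judged:
On the way, in this order (a step that is already met when the one before it is completed fails the run):
1. the wide roll stands on the cradle rollers between the side plates, let go (x of roll_center in the frame of stand_axis between -0.03 and 0.03 m and y of roll_center in the frame of stand_axis between -0.006 and 0.006 m and z of roll_center in the frame of stand_axis between -0.006 and 0.006 m and angle between the x axis of roll_center and the x axis of stand_axis, either way round below 0.12 rad and contact force between the fingers and roll below 0.3 N), for 0.2 s.
2. the shaft's nose is through the first bearing and inside the roll's hub (x of shaft_nose in the frame of stand_axis above 0 m and y of shaft_nose in the frame of stand_axis between -0.008 and 0.008 m and z of shaft_nose in the frame of stand_axis between -0.008 and 0.008 m), for 0.1 s.
At the end, for the whole second after the job is handed in: The wide roll stands between the side plates, centre within 6 mm of the bearing axis; the handled shaft runs through both bearings, the hub and the drum, within 5 mm of the axis at nose and collar, collar within 4 mm of the entry plate; both released and at rest (x of shaft_collar in the frame of stand_axis between -0.0585 and -0.051 m and y of shaft_nose in the frame of stand_axis between -0.005 and 0.005 m and z of shaft_nose in the frame of stand_axis between -0.005 and 0.005 m and y of shaft_collar in the frame of stand_axis between -0.005 and 0.005 m and z of shaft_collar in the frame of stand_axis between -0.005 and 0.005 m and x of roll_center in the frame of stand_axis between -0.03 and 0.03 m and y of roll_center in the frame of stand_axis between -0.006 and 0.006 m and z of roll_center in the frame of stand_axis between -0.006 and 0.006 m and angle between the x axis of roll_center and the x axis of stand_axis, either way round below 0.12 rad and linear speed of each of shaft, roll below 0.02 m/s and angular speed of each of shaft, roll below 0.3 rad/s); the robot touches nothing.
It fails at once if another shaft, roll, core, bottle or tool is moved by more than 30 mm (distance of any of rod_mid, narrow_roll_center, flat_roll, tape_stack, core, cleaner, wrench, screwdriver from where it was at the start of the episode above 0.03 m).
It fails at once if the roll is dropped (its centre below 65 mm) (height (world z) of roll_center below 0.065 m).
It fails at once if the shaft is dropped (its handle below 60 mm) (height (world z) of shaft_handle below 0.06 m).
It also fails if it takes over 59 s, if anything falls off the work surface, if the arm or the gripper's body presses on something with over 40 N, if the wrist force passes 120 N, or if a joint passes its speed limit or range.

## Working session

There is one attempt and no reset: what is moved stays moved. The work goes in short steps, Python scripts to look and compute and a tool call to move; the robot and the scene stay as the last step left them, time stands still between calls to the robot, and variables do not carry over. Pictures are saved under pics/ and viewed, at most 10 in all, crops included, and the job is handed in when it is done.

Besides the shell and the picture viewer there is one more tool, called after "Emit:" by a JSON object that holds its "name" and its "arguments". jog_arm: Moves the arm, as the interface text tells. Its arguments: {"type":"object","properties":{"series":{"type":"array","items":{"type":"object","properties":{"tx":{"type":"number"},"ty":{"type":"number"},"tz":{"type":"number"},"wx":{"type":"number"},"wy":{"type":"number"},"wz":{"type":"number"},"grip":{"type":"number"}}}},"squeeze":{"type":"number"}},"required":["series"]}

```bash
mkdir -p pics; python3 - <<'E'
from bench import env
import cv2,numpy as np
for c in ["scene","top"]:
    im=env.snapshot(c); cv2.imwrite(f"pics/{c}0.png",im[:,:,::-1])
    k=env.calibration(c); print(c,{a:np.round(b,4).tolist() for a,b in k.items()})
    for l in ["roll_center","narrow_roll_center","shaft_handle","rod_mid","stand_axis","rest_mid","rack_mid","flat_roll","tape_stack","core","cleaner","wrench","screwdriver"]:
        print(l,[(np.round(d["box"]).tolist(),round(d["p"],2)) for d in env.look_for(l,c)][:4])
s=env.sense();print(s)
E
```

```text
scene {'vertical_fov': 53.1113, 'cx': 315.3605, 'cy': 228.2847, 'dist_coeffs': [-0.0326, 0.0, 0.0, 0.0, 0.0], 'eye': [1.1939, 0.0888, 1.0587], 'rotation': [-1.7345, -2.0169, 0.6481]}
roll_center [([150.0, 127.0, 33.0, 41.0], 0.85), ([164.0, 191.0, 43.0, 41.0], 0.8), ([224.0, 217.0, 32.0, 49.0], 0.75)]
narrow_roll_center [([159.0, 217.0, 41.0, 32.0], 0.66)]
shaft_handle [([441.0, 319.0, 79.0, 28.0], 0.6), ([450.0, 187.0, 16.0, 79.0], 0.58)]
rod_mid [([416.0, 203.0, 17.0, 59.0], 0.66), ([192.0, 292.0, 45.0, 44.0], 0.51)]
stand_axis [([294.0, 264.0, 70.0, 84.0], 0.8)]
rest_mid [([160.0, 204.0, 55.0, 66.0], 0.64)]
rack_mid [([404.0, 210.0, 67.0, 64.0], 0.87), ([163.0, 194.0, 46.0, 36.0], 0.23)]
flat_roll [([301.0, 221.0, 33.0, 36.0], 0.9), ([300.0, 261.0, 68.0, 84.0], 0.26)]
tape_stack [([214.0, 146.0, 39.0, 38.0], 0.8)]
core [([196.0, 292.0, 43.0, 45.0], 0.56), ([301.0, 222.0, 35.0, 36.0], 0.54)]
cleaner [([381.0, 317.0, 36.0, 42.0], 0.94), ([450.0, 185.0, 15.0, 80.0], 0.56)]
wrench [([304.0, 203.0, 54.0, 16.0], 0.66)]
screwdriver [([396.0, 184.0, 57.0, 12.0], 0.57)]
top {'vertical_fov'
[... 968 characters left out ...]
, 69.0, 8.0], 0.67)]
{'time': 1.4, 'joints': array([ 1.20857894e+00,  1.30418915e-01,  1.48820271e+00,  6.29525363e-06,
        1.52300545e+00, -8.53603788e-02]), 'joint_velocities': array([-0.0002002 , -0.00137254,  0.00015455, -0.00028624, -0.00044561,
        0.00035765]), 'joint_torque': array([ 1.72678818e-03, -5.59747589e+01, -4.92055786e+01,  7.69263622e-02,
        2.26609554e-02, -1.40165128e-06]), 'tool_pos': array([0.16395294, 0.57716354, 0.19692242]), 'tcp_rot': array([-4.33496958e-01, -3.11152668e+00,  5.05352496e-05]), 'force': array([ 0.01717502,  0.28759428, -0.42987472]), 'torque': array([ 0.03134986, -0.03648574,  0.00942973]), 'grip_force': 0.0, 'width': 1.003438010722501}
```

View pics/scene0.png

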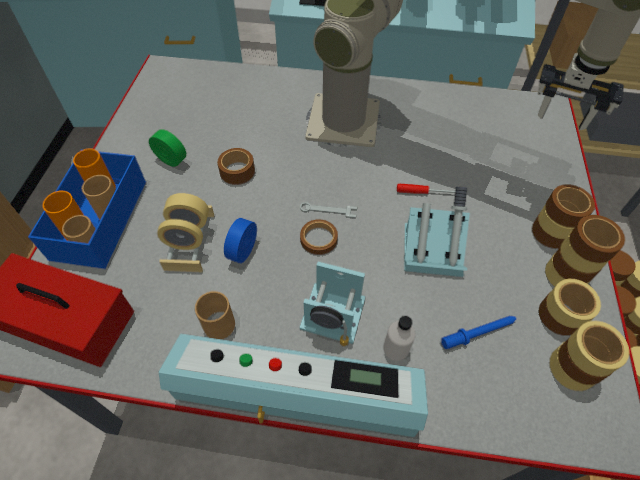

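View pics/top0.png

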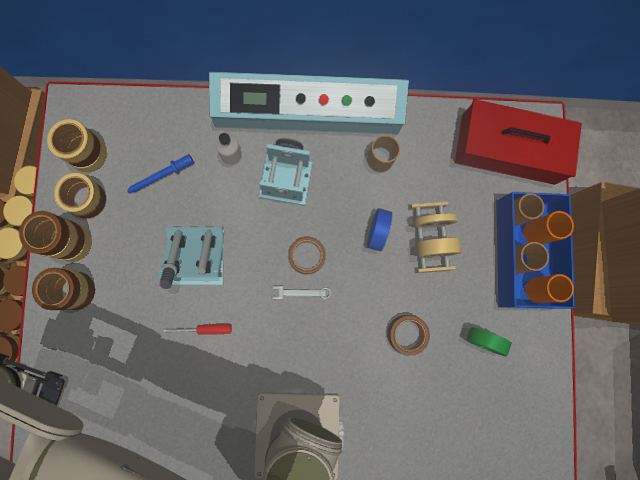

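Both pictures: the pale yellow rolls are on the rest, with the wide one at top (437,247) and the narrow one at top (435,217). The handled shaft is in the rack at top (172,260), handle at the robot end, and the plain rod is at (206,252). The stand is at top (286,172) with its drum on the far side at (289,147). The look-alikes are the blue roll (379,230), the green roll (489,341) and the blue shaft (160,174), so I will leave those.

```bash
cat > h.py <<'E'
from bench import env
import cv2,numpy as np
from scipy.optimize import minimize
from scipy.spatial.transform import Rotation as R
CAL={c:env.calibration(c) for c in ("scene","top")}
def proj(P,c):
    k=CAL[c]; f=240/np.tan(np.radians(k["vertical_fov"])/2)
    Rw=R.from_rotvec(k["rotation"]).as_matrix() if np.ndim(k["rotation"])==1 else np.array(k["rotation"])
    K=np.array([[f,0,k["cx"]],[0,f,k["cy"]],[0,0,1]])
    return cv2.projectPoints(np.atleast_2d(P).astype(float),cv2.Rodrigues(Rw.T)[0],-Rw.T@np.array(k["eye"]),K,np.array(k["dist_coeffs"]))[0][:,0]
def cyl(r,x0,x1,r1=None):
    a=np.linspace(0,2*np.pi,40,endpoint=False); o=[]
    for x,q in((x0,r),(x1,r if r1 is None else r1)): o.append(np.c_[np.full(40,x),q*np.cos(a),q*np.sin(a)])
    return np.vstack(o)
def box(x,y,z): return np.array([[i,j,k] for i in x for j in y for k in z])
SH=[cyl(.014,-.024,.024),cyl(.019,.024,.032),cyl(.010,.032,.160),cyl(.010,.160,.174,.004)]
WIDE=[cyl(.055,-.019,.019)]; NARROW=[cyl(.055,-.009,.009)]
def render(parts,T,c):
    S=8; m=np.zeros((480,640),np.float32)
    allp=np.vstack([proj(p@T[0].T+T[1],c) for p in parts])
    x0,y0=np.floor(allp.min(0)).astype(int)-2; x1,y1=np.ceil(allp.max(0)).astype(int)+3
    x0,y0=max(x0,0),max(y0,0); x1,y1=min(x1,640),min(y1,480)
    if x1<=x0 or y1<=y0: return m
    b=np.zeros(((y1-y0)*S,(x1-x0)*S),np.uint8)
    for p in parts:
        q=(proj(p@T[0].T+T[1],c)-[x0,y0]+.5)*S-.5
        cv2.fillConvexPoly(b,cv2.convexHull(np.round(q*16).astype(np.int32)),1,shift=4)
    m[y0:y1,x0:x1]=cv2.resize(b.astype(np.float32),(x1-x0,y1-y0),interpolation=cv2.INTER_AREA)
    return m
def iou(parts,T,masks):
    v=[]
    for c,m in masks.items():
        r=render(parts,T,c); v.append(np.minimum(r,m).sum()/np.maximum(r,m).sum())
    return np.array(v)
def fit(parts,pose,p0,masks,step):
    "pose(p)->(R,t)"
    f=lambda p:-iou(parts,pose(p),masks).mean()
    best=None
    p=np.array(p0,float)
    for s in(1,.4,.15):
        r=minimize(f,p,method="Nelder-Mead",options=dict(initial_simplex=np.vstack([p]+[p+s*np.eye(len(p))[i]*step[i] for i in range(len(p))]),maxiter=150,xatol=1e-4,fatol=1e-4)); p=r.x
    return p,iou(parts,pose(p),masks)
def yawpose(z,pitch=0): # pitch: nose down
    return lambda p:(R.from_euler("ZY",[p[2],pitch]).as_matrix(),np.array([p[0],p[1],z]))
def ground(u,v,z,c):
    k=CAL[c]; r=minimize(lambda p:((proj([p[0],p[1],z],c)[0]-[u,v])**2).sum(),[.4,0],method="Nelder-Mead"); return r.x
def mask(label,c,near,snap=False):
    d=[(np.hypot(e["box"][0]+e["box"][2]/2-near[0],e["box"][1]+e["box"][3]/2-near[1]),e) for e in env.trace(label,c)]
    if not d: return None
    d=min(d,key=lambda t:t[0]); return d[1]["pixels"].astype(np.float32) if d[0]<15 else None
E
cat > m1.py <<'E'
from h import *
im={c:env.snapshot(c) for c in("scene","top")}
print("base",proj([0,0,0],"top"),proj([0,0,0],"scene"))
M={}
for n,l,c,near in[("wide","roll_center","top",(440,247)),("narrow","narrow_roll_center","top",(435,218)),("sh","shaft_handle","top",(171,258)),("sh","shaft_handle","scene",(458,226)),
  ("stand","stand_axis","top",(287,171)),("stand","stand_axis","scene",(335,305))]:
    m=mask(l,c,near); print(n,c,None if m is None else m.sum())
    if m is not None: M.setdefault(n,{})[c]=m; np.save(f"m_{n}_{c}.npy",m)
up=dict(zip(("x",),("",)))
for n,parts,z,uv in[("wide",WIDE,.082,(437,247)),("narrow",NARROW,.082,(435,217))]:
    if n in M:
        g=ground(*uv,z,"top"); best=max((fit(parts,yawpose(z),[*g,y],M[n],[.01,.01,.15]) for y in(-.15,.15)),key=lambda t:t[1].mean()); print(n,best)
if "sh" in M:
    g=ground(166,278,.146,"top"); print("sh",g,max((fit(SH,yawpose(.146,np.radians(40)),[*g,y],M["sh"],[.01,.01,.1]) for y in(-.3,-.1)),key=lambda t:t[1].mean()))
ST=[box((-.054,-.044),(-.055,.055),(-.11,.02)),box((.044,.054),(-.055,.055),(-.11,.02)),cyl(.034,.054,.074),box((-.054,.054),(-.055,.055),(-.11,-.10)),cyl(.006,-.05,.05)+[0,.035,-.05],cyl(.006,-.05,.05)+[0,-.035,-.05]]
if "stand" in M:
    g=ground(287,172,.11,"top"); b=max((fit(ST,yawpose(.11),[*g,y],M["stand"],[.01,.01,.15]) for y in(-.15,.05)),key=lambda t:t[1].mean()); print("stand",b)
t=im["top"][:,:,::-1]; s=im["scene"][:,:,::-1]
cr=[t[205:280,390:490],t[130:205,240:340],t[220:295,145:245],s[258:350,282:404]]
cr=[cv2.resize(np.ascontiguousarray(c),(400,300),interpolation=cv2.INTER_CUBIC) for c in cr]
cv2.imwrite("pics/c1.png",np.vstack([np.hstack(cr[:2]),np.hstack(cr[2:])]))
E
python3 m1.py
```

```text
base [[296.58997142 434.52643897]] [[342.7147446  120.01764183]]
wide top 767.0
narrow top 468.0
sh top 599.0
sh scene 696.0
stand top 2705.0
stand scene 3901.0
wide (array([ 0.49698152, -0.3541725 ,  0.09446628]), array([0.9552592], dtype=float32))
narrow (array([ 0.56944015, -0.34749675,  0.11333173]), array([0.9275358], dtype=float32))
sh [0.4   0.025] (array([ 0.4  ,  0.025, -0.3  ]), array([0., 0.], dtype=float32))
stand (array([ 0.68441394,  0.05571248, -0.15588531]), array([0.8523023, 0.8426875], dtype=float32))
```

View pics/c1.png

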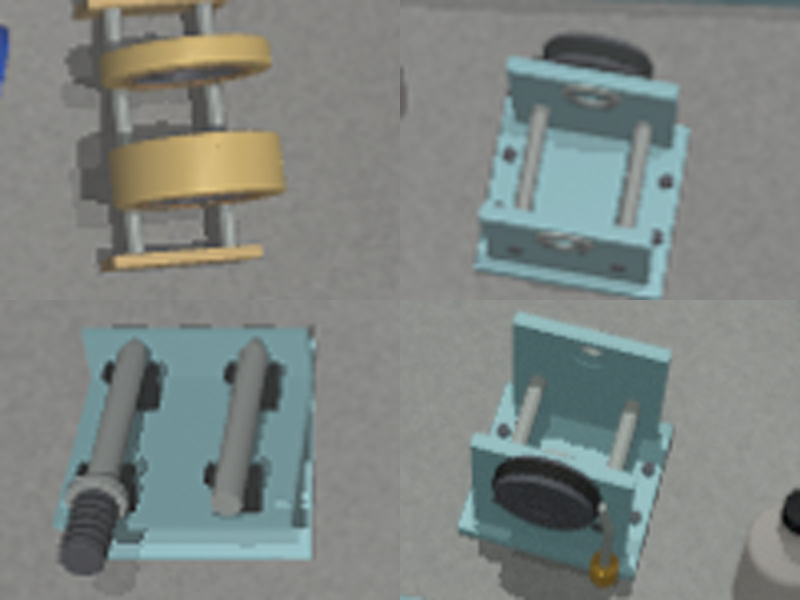

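The crop confirms the targets: the wide yellow roll is at top (437,247), and the handled shaft with collar is in the left lane at about (170,262). The stand's entry plate faces the robot. Next I'll refit the shaft and stand from the saved masks.

```bash
cat >> h.py <<'E'
def ground(u,v,z,c):
    from scipy.optimize import fsolve
    return fsolve(lambda p:proj([p[0],p[1],z],c)[0]-[u,v],[.5,.05])
def rows(P,Rt,s=None,vmax=48,amax=8.4,p0=None,R0=None,minrows=1):
    "straight interpolated tool-frame rows from (p0,R0) or the measured pose to (P,Rt)"
    if p0 is None: s=env.sense(); p0=s["tool_pos"]; R0=R.from_rotvec(s["tcp_rot"])
    dr=(R0.inv()*Rt).as_rotvec(); n=max(minrows,int(np.ceil(max(np.linalg.norm(P-p0)*1e3/vmax,np.degrees(np.linalg.norm(dr))/amax))))
    out=[];Rc=R0;pc=p0
    for i in range(1,n+1):
        pn=p0+(P-p0)*i/n; d=Rc.inv().apply(pn-pc)*1e3; pc=pn; Rc=R0*R.from_rotvec(dr*i/n); out.append(np.r_[np.round(d,1),np.round(dr/n,4)])
    return out
def show(o,tag=""):
    print(tag,len(o)); 
    last=None
    for r in o: print(" ".join(f"{v:g}" for v in r))
def Rdown(yaw_y): # tool z down, tool y at world yaw
    y=np.array([np.cos(yaw_y),np.sin(yaw_y),0]); z=np.array([0,0,-1.]); return R.from_matrix(np.c_[np.cross(y,z),y,z])
E
cat > m2.py <<'E'
from h import *
L=lambda n,cs=("top","scene"):{c:np.load(f"m_{n}_{c}.npy") for c in cs}
g=ground(166,278,.146,"top"); M=L("sh")
print("g",g)
for ms in (M,{"top":M["top"]},{"scene":M["scene"]}): print("sh",max((fit(SH,yawpose(.146,np.radians(40)),[*g,y],ms,[.01,.01,.1]) for y in(-.3,-.1)),key=lambda t:t[1].mean()))
M=L("stand")
def parts(b): return [box((-.054,-.044),(-.055,.055),(-.11,.02)),box((.044,.054),(-.055,.055),(-.11,.02)),cyl(.034,.054,.074),box((b[2],b[0]),(-b[1],b[1]),(-.11,-.102))]
for ms in (M,{"top":M["top"]},{"scene":M["scene"]}):
    f=lambda p:-iou(parts(p[3:]),yawpose(.11)(p),ms).mean()
    p=np.array([.684,.056,-.156,.06,.065,-.06])
    for s in(1,.4,.15):
        p=minimize(f,p,method="Nelder-Mead",options=dict(initial_simplex=np.vstack([p,p+s*np.diag([.01,.01,.05,.01,.01,-.01])]),maxiter=400,xatol=1e-4,fatol=1e-4)).x
    print("stand",p.round(4),-f(p))
    A=yawpose(.11)(p); q=lambda x:np.array([x])@A[0].T+A[1]
    for x in ([-.054,0,.012],[.044,0,.012],[-.054,.055,.02],[-.054,-.055,.02],[.054,.055,.02],[.054,-.055,.02]): print(x,proj(q(x),"top").round(1),proj(q(x),"scene").round(1))
# first move: to above the roll
s=env.sense(); P1=np.array([.42,.1,.28]);R1=Rdown(.096+np.pi)  if 0 else Rdown(.096)
show(rows(P1,R.from_rotvec(s["tcp_rot"])),"via"); 
show(rows(np.array([.497,-.354,.22]),Rdown(.1),p0=P1,R0=R.from_rotvec(s["tcp_rot"])),"roll")
E
python3 m2.py
```

```text
g [0.39311015 0.32997818]
sh (array([0.39504431, 0.3288686 , 0.03952299]), array([0.8787611 , 0.88699716], dtype=float32))
sh (array([0.39403529, 0.32866318, 0.03276881]), array([0.88657284], dtype=float32))
sh (array([0.39607458, 0.32923744, 0.03783639]), array([0.8945373], dtype=float32))
stand [ 0.6844  0.0555 -0.1541  0.0647  0.0646 -0.0623] 0.9519093
[-0.054, 0, 0.012] [[279.4 188.1]] [[340.9 268.7]]
[0.044, 0, 0.012] [[286.7 151.4]] [[328.6 306.1]]
[-0.054, 0.055, 0.02] [[257.9 183.3]] [[364.8 273.2]]
[-0.054, -0.055, 0.02] [[300.8 191.3]] [[317.7 260.7]]
[0.054, 0.055, 0.02] [[266.2 142.9]] [[352.4 315.5]]
[0.054, -0.055, 0.02] [[308.5 150.7]] [[302.8 301.5]]
stand [ 0.6842  0.0535 -0.1497  0.067   0.0628 -0.0624] 0.9608012
[-0.054, 0, 0.012] [[280.3 188.2]] [[339.9 268.5]]
[0.044, 0, 0.012] [[287.4 151.5]] [[327.8 305.9]]
[-0.054, 0.055, 0.02] [[258.8 183.6]] [[363.8 272.9]]
[-0.054, -0.055, 0.02] [[301.7 191.4]] [[316.8 260.5]]
[0.054, 0.055, 0.02] [[266.9 143.1]] [[351.6 315.3]]
[0.054, -0.055, 0.02] [[309.2 150.8]] [[302.  301.4]]
stand [ 0.6846  0.0562 -0.1477  0.0645  0.
[... 186 characters left out ...]
4, -0.055, 0.02] [[300.6 191.1]] [[317.9 260.9]]
[0.054, 0.055, 0.02] [[265.8 142.9]] [[352.9 315.6]]
[0.054, -0.055, 0.02] [[308.2 150.5]] [[303.3 301.8]]
via 12
-31.4 -32.4 -6.9 0 0 0
-31.4 -32.4 -6.9 0 0 0
-31.4 -32.4 -6.9 0 0 0
-31.4 -32.4 -6.9 0 0 0
-31.4 -32.4 -6.9 0 0 0
-31.4 -32.4 -6.9 0 0 0
-31.4 -32.4 -6.9 0 0 0
-31.4 -32.4 -6.9 0 0 0
-31.4 -32.4 -6.9 0 0 0
-31.4 -32.4 -6.9 0 0 0
-31.4 -32.4 -6.9 0 0 0
-31.4 -32.4 -6.9 0 0 0
roll 10
-19.8 -41.6 6 0 -0 0.1194
-24.6 -38.9 6 0 -0 0.1194
-29.1 -35.7 6 0 -0 0.1194
-33.1 -32 6 0 -0 0.1194
-36.7 -27.8 6 0 -0 0.1194
-39.8 -23.2 6 0 -0 0.1194
-42.2 -18.3 6 0 -0 0.1194
-44.1 -13.2 6 0 -0 0.1194
-45.4 -7.8 6 0 -0 0.1194
-46 -2.4 6 0 -0 0.1194
```

Emit:
{"name": "jog_arm", "arguments": {"series": [{"tx": -31,"ty": -32,"tz": -7,"grip": 70},{"tx": -31,"ty": -32,"tz": -7},{"tx": -31,"ty": -32,"tz": -7},{"tx": -31,"ty": -32,"tz": -7},{"tx": -31,"ty": -32,"tz": -7}]}}

```text
schema error: expected keys tx, ty, tz, wx, wy, wz, grip
```

Emit:
{"name": "jog_arm", "arguments": {"series": [{"tx": -31,"ty": -32,"tz": -7},{"tx": -31,"ty": -32,"tz": -7},{"tx": -31,"ty": -32,"tz": -7},{"tx": -31,"ty": -32,"tz": -7},{"tx": -31,"ty": -32,"tz": -7}]}}

```text
schema error: expected keys tx, ty, tz, wx, wy, wz, grip
```

Emit:
{"name": "jog_arm", "arguments": {"series": [{"tx": -31,"ty": -32,"tz": -7},{"tx": -31,"ty": -32,"tz": -7},{"tx": -20,"ty": -42,"tz": 6,"wz": 0.12},{"tx": -25,"ty": -39,"tz": 6,"wz": 0.12},{"tx": -29,"ty": -36,"tz": 6,"wz": 0.12}]}}

```text
schema error: expected keys tx, ty, tz, wx, wy, wz, grip
```

Emit:
{"name": "jog_arm", "arguments": {"series": [{"tx": -33,"ty": -32,"tz": 6,"wz": 0.12},{"tx": -37,"ty": -28,"tz": 6,"wz": 0.12},{"tx": -40,"ty": -23,"tz": 6,"wz": 0.12},{"tx": -42,"ty": -18,"tz": 6,"wz": 0.12},{"tx": -44,"ty": -13,"tz": 6,"wz": 0.12}]}}

```text
schema error: expected keys tx, ty, tz, wx, wy, wz, grip
```

Emit:
{"name": "jog_arm", "arguments": {"series": [{"tx": -45,"ty": -8,"tz": 6,"wz": 0.12},{"tx": -46,"ty": -2,"tz": 6,"wz": 0.12},{"tx": 0},{"tx": 0},{"tx": 0}]}}

```text
schema error: expected keys tx, ty, tz, wx, wy, wz, grip
```

```bash
python3 - <<'E'
from h import *
s=env.sense();Rn=R.from_rotvec(s["tcp_rot"]);print(s["time"],s["tool_pos"],Rn.as_matrix().round(3).tolist(),s["joints"].round(3))
show(rows(np.array([.497,-.354,.105]),Rdown(.093),minrows=4))
E
```

```text
1.8 [0.16393859 0.57718387 0.19695193] [[-0.962, 0.273, 0.0], [0.273, 0.962, 0.0], [-0.0, 0.0, -1.0]] [ 1.209  0.13   1.488  0.     1.523 -0.085]
 21
-27.4 -38.3 4.4 0 -0 0.0572
-29.5 -36.7 4.4 0 -0 0.0572
-31.6 -34.9 4.4 0 -0 0.0572
-33.5 -33.1 4.4 0 -0 0.0572
-35.4 -31.1 4.4 0 -0 0.0572
-37.1 -29 4.4 0 -0 0.0572
-38.7 -26.9 4.4 0 -0 0.0572
-40.1 -24.6 4.4 0 -0 0.0572
-41.5 -22.3 4.4 0 -0 0.0572
-42.7 -19.9 4.4 0 -0 0.0572
-43.8 -17.4 4.4 0 -0 0.0572
-44.7 -14.9 4.4 0 -0 0.0572
-45.5 -12.3 4.4 0 -0 0.0572
-46.1 -9.7 4.4 0 -0 0.0572
-46.6 -7 4.4 0 -0 0.0572
-46.9 -4.4 4.4 0 -0 0.0572
-47.1 -1.7 4.4 0 -0 0.0572
-47.1 1 4.4 0 -0 0.0572
-46.9 3.7 4.4 0 -0 0.0572
-46.7 6.4 4.4 0 -0 0.0572
-46.2 9 4.4 0 -0 0.0572
```

All keys are needed in each row, so I'm resending.

Emit:
{"name": "jog_arm", "arguments": {"series": [{"tx": -31,"ty": -32,"tz": -7,"wx": 0,"wy": 0,"wz": 0,"grip": 70},{"tx": -31,"ty": -32,"tz": -7,"wx": 0,"wy": 0,"wz": 0,"grip": 70},{"tx": -31,"ty": -32,"tz": -7,"wx": 0,"wy": 0,"wz": 0,"grip": 70},{"tx": -31,"ty": -32,"tz": -7,"wx": 0,"wy": 0,"wz": 0,"grip": 70},{"tx": -31,"ty": -32,"tz": -7,"wx": 0,"wy": 0,"wz": 0,"grip": 70}]}}

```text
time: 2.3
tool_pos: [0.2698, 0.3794, 0.2323]
tcp_rot: [0.433, 3.111, 0.001]
force: [0.4, 0.2, -0.9]
width: 0.758
grip_force: 0.0
```

Emit:
{"name": "jog_arm", "arguments": {"series": [{"tx": -31,"ty": -32,"tz": -7,"wx": 0,"wy": 0,"wz": 0,"grip": 70},{"tx": -31,"ty": -32,"tz": -7,"wx": 0,"wy": 0,"wz": 0,"grip": 70},{"tx": -31,"ty": -32,"tz": -7,"wx": 0,"wy": 0,"wz": 0,"grip": 70},{"tx": -31,"ty": -32,"tz": -7,"wx": 0,"wy": 0,"wz": 0,"grip": 70},{"tx": -31,"ty": -32,"tz": -7,"wx": 0,"wy": 0,"wz": 0,"grip": 70}]}}

```text
time: 2.8
tool_pos: [0.3752, 0.183, 0.2676]
tcp_rot: [0.433, 3.111, 0.001]
force: [0.9, 0.8, 0.0]
width: 0.753
grip_force: 0.0
```

Emit:
{"name": "jog_arm", "arguments": {"series": [{"tx": -31,"ty": -32,"tz": -7,"wx": 0,"wy": 0,"wz": 0,"grip": 70},{"tx": -31,"ty": -32,"tz": -7,"wx": 0,"wy": 0,"wz": 0,"grip": 70},{"tx": -20,"ty": -42,"tz": 6,"wx": 0,"wy": 0,"wz": 0.12,"grip": 70},{"tx": -25,"ty": -39,"tz": 6,"wx": 0,"wy": 0,"wz": 0.12,"grip": 70},{"tx": -29,"ty": -36,"tz": 6,"wx": 0,"wy": 0,"wz": 0.12,"grip": 70}]}}

```text
time: 3.3
tool_pos: [0.4402, -0.0329, 0.2631]
tcp_rot: [0.99, 2.98, 0.0]
force: [0.8, -0.7, 1.7]
width: 0.753
grip_force: 0.0
```

Emit:
{"name": "jog_arm", "arguments": {"series": [{"tx": -33,"ty": -32,"tz": 6,"wx": 0,"wy": 0,"wz": 0.12,"grip": 70},{"tx": -37,"ty": -28,"tz": 6,"wx": 0,"wy": 0,"wz": 0.12,"grip": 70},{"tx": -40,"ty": -23,"tz": 6,"wx": 0,"wy": 0,"wz": 0.12,"grip": 70},{"tx": -42,"ty": -18,"tz": 6,"wx": 0,"wy": 0,"wz": 0.12,"grip": 70},{"tx": -44,"ty": -13,"tz": 6,"wx": 0,"wy": 0,"wz": 0.12,"grip": 70}]}}

```text
time: 3.8
tool_pos: [0.4784, -0.2599, 0.2329]
tcp_rot: [1.828, 2.555, 0.0]
force: [1.3, 0.5, -0.3]
width: 0.752
grip_force: 0.0
```

Emit:
{"name": "jog_arm", "arguments": {"series": [{"tx": -45,"ty": -8,"tz": 6,"wx": 0,"wy": 0,"wz": 0.12,"grip": 70},{"tx": -46,"ty": -2,"tz": 6,"wx": 0,"wy": 0,"wz": 0.12,"grip": 70},{"tx": 0,"ty": 0,"tz": 0,"wx": 0,"wy": 0,"wz": 0,"grip": 70},{"tx": 0,"ty": 0,"tz": 0,"wx": 0,"wy": 0,"wz": 0,"grip": 70},{"tx": 0,"ty": 0,"tz": 0,"wx": 0,"wy": 0,"wz": 0,"grip": 70}]}}

```text
time: 4.3
tool_pos: [0.4936, -0.3477, 0.2214]
tcp_rot: [2.113, 2.325, 0.001]
force: [0.5, -0.5, -0.6]
width: 0.751
grip_force: 0.0
```

```bash
python3 - <<'E'
from h import *
s=env.sense();Rn=R.from_rotvec(s["tcp_rot"]);print(s["time"],s["tool_pos"],Rn.as_matrix().round(3).tolist(),s["joints"].round(3))
show(rows(np.array([.497,-.354,.105]),Rdown(.093),minrows=4))
E
```

```text
4.3 [ 0.49358578 -0.34765242  0.22136252] [[-0.095, 0.995, 0.0], [0.995, 0.095, 0.0], [0.0, 0.0, -1.0]] [-0.699  0.131  1.443  0.     1.567 -0.794]
 4
-1.7 0.7 29.1 0.0001 -0 0.0006
-1.7 0.7 29.1 0.0001 -0 0.0006
-1.7 0.7 29.1 0.0001 -0 0.0006
-1.7 0.7 29.1 0.0001 -0 0.0006
```

Emit:
{"name": "jog_arm", "arguments": {"series": [{"tx": -2,"ty": 1,"tz": 35,"wx": 0,"wy": 0,"wz": 0,"grip": 70},{"tx": -2,"ty": 1,"tz": 35,"wx": 0,"wy": 0,"wz": 0,"grip": 70},{"tx": -2,"ty": 1,"tz": 30,"wx": 0,"wy": 0,"wz": 0,"grip": 70},{"tx": -1,"ty": 0,"tz": 16,"wx": 0,"wy": 0,"wz": 0,"grip": 70},{"tx": 0,"ty": 0,"tz": 0,"wx": 0,"wy": 0,"wz": 0,"grip": 70}], "squeeze": 35}}

```text
time: 4.8
tool_pos: [0.496, -0.353, 0.103]
tcp_rot: [-2.11, -2.322, 0.0]
force: [0.0, 0.1, -0.1]
width: 0.752
grip_force: 0.0
```

Emit:
{"name": "jog_arm", "arguments": {"series": [{"tx": 0,"ty": 0,"tz": 0,"wx": 0,"wy": 0,"wz": 0,"grip": 30},{"tx": 0,"ty": 0,"tz": 0,"wx": 0,"wy": 0,"wz": 0,"grip": 30},{"tx": 0,"ty": 0,"tz": 0,"wx": 0,"wy": 0,"wz": 0,"grip": 30},{"tx": 0,"ty": 0,"tz": 0,"wx": 0,"wy": 0,"wz": 0,"grip": 30},{"tx": 0,"ty": 0,"tz": 0,"wx": 0,"wy": 0,"wz": 0,"grip": 30}], "squeeze": 35}}

```text
time: 5.3
tool_pos: [0.4975, -0.3555, 0.1059]
tcp_rot: [2.114, 2.322, 0.0]
force: [0.2, -0.1, 3.8]
width: 0.406
grip_force: 34.9
```

```bash
python3 - <<'E'
from h import *
s=env.sense();p=s["tool_pos"];Rn=R.from_rotvec(s["tcp_rot"]);p1=p+[0,0,.145]
show(rows(np.array([.6845,.055,p1[2]]),Rdown(-.151),p0=p1,R0=Rn,vmax=45))
E
```

```text
11
35.6 20.4 -0 0.0001 0.0001 0.0223
36 19.6 -0 0.0001 0.0001 0.0223
36.4 18.8 -0 0.0001 0.0001 0.0223
36.8 18 -0 0.0001 0.0001 0.0223
37.2 17.2 -0 0.0001 0.0001 0.0223
37.6 16.3 -0 0.0001 0.0001 0.0223
38 15.5 -0 0.0001 0.0001 0.0223
38.3 14.7 -0 0.0001 0.0001 0.0223
38.6 13.8 -0 0.0001 0.0001 0.0223
38.9 12.9 -0 0.0001 0.0001 0.0223
39.2 12.1 -0 0.0001 0.0001 0.0223
```

Emit:
{"name": "jog_arm", "arguments": {"series": [{"tx": 0,"ty": 0,"tz": -15,"wx": 0,"wy": 0,"wz": 0,"grip": 30},{"tx": 0,"ty": 0,"tz": -25,"wx": 0,"wy": 0,"wz": 0,"grip": 30},{"tx": 0,"ty": 0,"tz": -35,"wx": 0,"wy": 0,"wz": 0,"grip": 30},{"tx": 0,"ty": 0,"tz": -40,"wx": 0,"wy": 0,"wz": 0,"grip": 30},{"tx": 0,"ty": 0,"tz": -30,"wx": 0,"wy": 0,"wz": 0,"grip": 30}]}}

```text
time: 5.8
tool_pos: [0.4972, -0.3552, 0.2534]
tcp_rot: [2.113, 2.322, 0.0]
force: [0.2, 0.0, -2.5]
width: 0.401
grip_force: 35.0
```

Emit:
{"name": "jog_arm", "arguments": {"series": [{"tx": 36,"ty": 20,"tz": 0,"wx": 0,"wy": 0,"wz": 0.022,"grip": 30},{"tx": 36,"ty": 20,"tz": 0,"wx": 0,"wy": 0,"wz": 0.022,"grip": 30},{"tx": 36,"ty": 19,"tz": 0,"wx": 0,"wy": 0,"wz": 0.022,"grip": 30},{"tx": 37,"ty": 18,"tz": 0,"wx": 0,"wy": 0,"wz": 0.022,"grip": 30},{"tx": 37,"ty": 17,"tz": 0,"wx": 0,"wy": 0,"wz": 0.023,"grip": 30}]}}

```text
time: 6.3
tool_pos: [0.582, -0.1669, 0.2507]
tcp_rot: [-2.241, -2.201, 0.0]
force: [1.4, -0.1, -3.4]
width: 0.401
grip_force: 35.0
```

Emit:
{"name": "jog_arm", "arguments": {"series": [{"tx": 38,"ty": 16,"tz": 0,"wx": 0,"wy": 0,"wz": 0.022,"grip": 30},{"tx": 38,"ty": 15,"tz": 0,"wx": 0,"wy": 0,"wz": 0.022,"grip": 30},{"tx": 38,"ty": 15,"tz": 0,"wx": 0,"wy": 0,"wz": 0.022,"grip": 30},{"tx": 39,"ty": 14,"tz": 0,"wx": 0,"wy": 0,"wz": 0.023,"grip": 30},{"tx": 39,"ty": 13,"tz": 0,"wx": 0,"wy": 0,"wz": 0.022,"grip": 30}]}}

```text
time: 6.8
tool_pos: [0.6667, 0.0204, 0.2506]
tcp_rot: [-2.36, -2.074, 0.0]
force: [1.2, 0.1, -2.2]
width: 0.403
grip_force: 35.0
```

Emit:
{"name": "jog_arm", "arguments": {"series": [{"tx": 39,"ty": 12,"tz": 0,"wx": 0,"wy": 0,"wz": 0.023,"grip": 30},{"tx": 0,"ty": 0,"tz": 10,"wx": 0,"wy": 0,"wz": 0,"grip": 30},{"tx": 0,"ty": 0,"tz": 10,"wx": 0,"wy": 0,"wz": 0,"grip": 30},{"tx": 0,"ty": 0,"tz": 0,"wx": 0,"wy": 0,"wz": 0,"grip": 30},{"tx": 0,"ty": 0,"tz": 0,"wx": 0,"wy": 0,"wz": 0,"grip": 30}]}}

```text
time: 7.3
tool_pos: [0.6827, 0.0546, 0.2295]
tcp_rot: [-2.384, -2.045, 0.002]
force: [0.1, 0.1, -2.3]
width: 0.404
grip_force: 35.0
```

```bash
python3 - <<'E'
from h import *
s=env.sense();p=s["tool_pos"];Rn=R.from_rotvec(s["tcp_rot"]);print(s["time"],p,Rn.as_matrix()[:,1])
M={}
for c in("top","scene"):
    im=env.snapshot(c); u=proj(p-[0,0,.024],c)[0]
    m=mask("roll_center",c,u)
    if m is not None: M[c]=m
    x,y=u.astype(int); cv2.imwrite(f"pics/h_{c}.png",cv2.resize(np.ascontiguousarray(im[y-60:y+60,x-65:x+65,::-1]),(520,480),interpolation=cv2.INTER_CUBIC)); print(c,u,m is not None)
for c in M: print(c,fit(WIDE,yawpose(p[2]-.024),[p[0],p[1],-.15],{c:M[c]},[.01,.01,.1]))
t=p.copy();t[:2]=[.6845,.055];t[2]=.134; show(rows(t,Rdown(-.151),minrows=5))
cv2.imwrite("pics/h.png",cv2.resize(np.hstack([cv2.imread("pics/h_top.png"),cv2.imread("pics/h_scene.png")]),(800,370)))
E
```

```text
7.3 [0.68271148 0.05458402 0.22954382] [ 0.98841039 -0.15179933 -0.00136501]
top [283.07788433 159.17706777] True
scene [335.31797061 268.63170771] True
top (array([ 0.68282147,  0.05476369, -0.22003014]), array([0.18274543], dtype=float32))
scene (array([ 0.68478112,  0.05885785, -0.15635529]), array([0.53572464], dtype=float32))
 5
0 0.2 19.4 0.0002 -0 -0.0002
0 0.2 19.4 0.0002 -0 -0.0002
0 0.2 19.4 0.0002 -0 -0.0002
0 0.2 19.4 0.0002 -0 -0.0002
0 0.2 19.4 0.0002 -0 -0.0002
```

View pics/h.png

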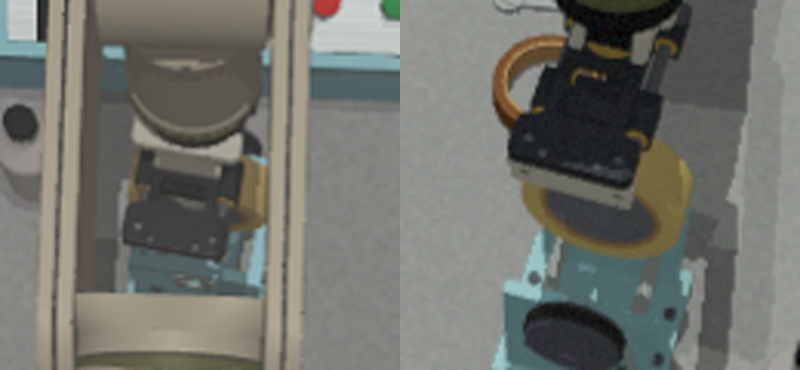

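The scene view shows the roll held level above the cradle, aligned with the plates. Lowering it now.

Emit:
{"name": "jog_arm", "arguments": {"series": [{"tx": 0,"ty": 0,"tz": 25,"wx": 0,"wy": 0,"wz": 0,"grip": 30},{"tx": 0,"ty": 0,"tz": 30,"wx": 0,"wy": 0,"wz": 0,"grip": 30},{"tx": 0,"ty": 0,"tz": 25,"wx": 0,"wy": 0,"wz": 0,"grip": 30},{"tx": 0,"ty": 0,"tz": 12,"wx": 0,"wy": 0,"wz": 0,"grip": 30},{"tx": 0,"ty": 0,"tz": 0,"wx": 0,"wy": 0,"wz": 0,"grip": 30}]}}

```text
time: 8.0
tool_pos: [0.6829, 0.0552, 0.137]
tcp_rot: [-2.383, -2.046, 0.002]
force: [-0.0, 0.3, -1.4]
width: 0.4
grip_force: 35.0
```

Emit:
{"name": "jog_arm", "arguments": {"series": [{"tx": 0,"ty": 0,"tz": 2,"wx": 0,"wy": 0,"wz": 0,"grip": 30},{"tx": 0,"ty": 0,"tz": 1,"wx": 0,"wy": 0,"wz": 0,"grip": 30},{"tx": 0,"ty": 0,"tz": 1,"wx": 0,"wy": 0,"wz": 0,"grip": 30},{"tx": 0,"ty": 0,"tz": 0,"wx": 0,"wy": 0,"wz": 0,"grip": 30},{"tx": 0,"ty": 0,"tz": 0,"wx": 0,"wy": 0,"wz": 0,"grip": 30}]}}

```text
time: 8.5
tool_pos: [0.6842, 0.0557, 0.1355]
tcp_rot: [2.381, 2.046, 0.002]
force: [-0.6, -1.3, 4.9]
width: 0.405
grip_force: 35.0
```

Emit:
{"name": "jog_arm", "arguments": {"series": [{"tx": 0,"ty": 0,"tz": 0,"wx": 0,"wy": 0,"wz": 0,"grip": 44},{"tx": 0,"ty": 0,"tz": 0,"wx": 0,"wy": 0,"wz": 0,"grip": 56},{"tx": 0,"ty": 0,"tz": 0,"wx": 0,"wy": 0,"wz": 0,"grip": 56},{"tx": 0,"ty": 0,"tz": 0,"wx": 0,"wy": 0,"wz": 0,"grip": 56},{"tx": 0,"ty": 0,"tz": 0,"wx": 0,"wy": 0,"wz": 0,"grip": 56}]}}

```text
time: 9.0
tool_pos: [0.6832, 0.056, 0.1336]
tcp_rot: [-2.382, -2.047, 0.0]
force: [0.6, 0.3, 0.2]
width: 0.599
grip_force: 0.0
```

Emit:
{"name": "jog_arm", "arguments": {"series": [{"tx": 0,"ty": 0,"tz": -25,"wx": 0,"wy": 0,"wz": 0,"grip": 56},{"tx": 0,"ty": 0,"tz": -40,"wx": 0,"wy": 0,"wz": 0,"grip": 56},{"tx": 0,"ty": 0,"tz": -45,"wx": 0,"wy": 0,"wz": 0,"grip": 70},{"tx": 0,"ty": 0,"tz": -15,"wx": 0,"wy": 0,"wz": 0,"grip": 80},{"tx": 0,"ty": 0,"tz": 0,"wx": 0,"wy": 0,"wz": 0,"grip": 80}]}}

```text
time: 9.5
tool_pos: [0.6853, 0.0559, 0.2632]
tcp_rot: [2.379, 2.045, 0.008]
force: [0.5, 0.2, -0.6]
width: 0.809
grip_force: 0.0
```

```bash
cat >> h.py <<'E'
def Rz(z,y):
    z=np.array(z,float);y=np.array(y,float); return R.from_matrix(np.c_[np.cross(y,z),y,z])
def shaftR(yaw,pitch,flip): # tool pose across the shaft; x of shaft at yaw, nose down by pitch
    A=R.from_euler("ZY",[yaw,pitch]).as_matrix(); return Rz(-A[:,2],A[:,1]*flip)
E
python3 - <<'E'
from h import *
s=env.sense();p=s["tool_pos"];Rn=R.from_rotvec(s["tcp_rot"]);print(s["time"],p,s["joints"].round(3))
H=np.array([.395,.329,.146]);yaw=.037
for fl in(1,-1):
  Rt=shaftR(yaw,np.radians(40),fl); z=Rt.as_matrix()[:,2]; tcp=H+.019*z; hov=tcp-.08*z
  print(fl,tcp,hov,np.degrees((Rn.inv()*Rt).magnitude())); show(rows(hov,Rt))
E
```

```text
9.5 [0.68527554 0.05592802 0.26320355] [0.007 0.349 1.116 0.    1.67  0.158]
1 [0.38279539 0.32854822 0.13144516] [0.43418321 0.33045044 0.19272871] 106.49135370561649
 13
18 -22.3 5.3 0.0475 0.0393 -0.129
20.4 -19.5 7 0.0475 0.0393 -0.129
22.4 -16.4 8.7 0.0475 0.0393 -0.129
24 -12.9 10.3 0.0475 0.0393 -0.129
25 -9.3 11.8 0.0475 0.0393 -0.129
25.4 -5.4 13.2 0.0475 0.0393 -0.129
25.3 -1.5 14.3 0.0475 0.0393 -0.129
24.7 2.5 15.3 0.0475 0.0393 -0.129
23.5 6.3 16 0.0475 0.0393 -0.129
21.8 10 16.5 0.0475 0.0393 -0.129
19.6 13.5 16.8 0.0475 0.0393 -0.129
17 16.6 16.8 0.0475 0.0393 -0.129
14 19.4 16.6 0.0475 0.0393 -0.129
-1 [0.38279539 0.32854822 0.13144516] [0.43418321 0.33045044 0.19272871] 87.39608522902503
 11
21.2 -26.4 6.3 0.0442 -0.0534 0.1201
18.3 -28.5 6.4 0.0442 -0.0534 0.1201
15.1 -30.2 6.8 0.0442 -0.0534 0.1201
11.8 -31.5 7.5 0.0442 -0.0534 0.1201
8.4 -32.3 8.3 0.0442 -0.0534 0.1201
4.9 -32.7 9.4 0.0442 -0.0534 0.1201
1.5 -32.7 10.7 0.0442 -0.0534 0.1201
-1.8 -32.2 12.1 0.0442 -0.0534 0.1201
-4.9 -31.2 13.7 0.0442 -0.0534 0.1201
-7.8 -29.8 15.4 0.0442 -0.0534 0.1201
-10.4 -28 17.2 0.0442 -0.0534 0.1201
```

```bash
python3 - <<'E'
from h import *
H=np.array([.395,.329,.146]);Rt=shaftR(.037,np.radians(40),1); z=Rt.as_matrix()[:,2]
show(rows(H+.019*z-.12*z,Rt,minrows=13))
E
```

```text
13
18.3 -20.3 2.9 0.0475 0.0393 -0.129
20.6 -17.7 4.6 0.0475 0.0393 -0.129
22.5 -14.6 6.2 0.0475 0.0393 -0.129
23.9 -11.3 7.8 0.0475 0.0393 -0.129
24.8 -7.7 9.2 0.0475 0.0393 -0.129
25.2 -4 10.4 0.0475 0.0393 -0.129
25 -0.3 11.5 0.0475 0.0393 -0.129
24.3 3.5 12.4 0.0475 0.0393 -0.129
23.2 7.2 13.1 0.0475 0.0393 -0.129
21.5 10.7 13.6 0.0475 0.0393 -0.129
19.3 14 13.8 0.0475 0.0393 -0.129
16.8 17 13.7 0.0475 0.0393 -0.129
13.9 19.6 13.5 0.0475 0.0393 -0.129
```

Emit:
{"name": "jog_arm", "arguments": {"series": [{"tx": 18,"ty": -20,"tz": 3,"wx": 0.0475,"wy": 0.039,"wz": -0.129,"grip": 80},{"tx": 21,"ty": -18,"tz": 5,"wx": 0.0475,"wy": 0.039,"wz": -0.129,"grip": 80},{"tx": 22,"ty": -15,"tz": 6,"wx": 0.0475,"wy": 0.039,"wz": -0.129,"grip": 80},{"tx": 24,"ty": -11,"tz": 8,"wx": 0.0475,"wy": 0.039,"wz": -0.129,"grip": 80},{"tx": 25,"ty": -8,"tz": 9,"wx": 0.0475,"wy": 0.039,"wz": -0.129,"grip": 80}]}}

```text
time: 10.0
tool_pos: [0.5944, 0.1618, 0.2411]
tcp_rot: [-1.442, -2.44, 0.012]
force: [0.1, 0.7, -0.8]
width: 0.857
grip_force: 0.0
```

Emit:
{"name": "jog_arm", "arguments": {"series": [{"tx": 25,"ty": -4,"tz": 10,"wx": 0.0475,"wy": 0.039,"wz": -0.129,"grip": 80},{"tx": 25,"ty": 0,"tz": 12,"wx": 0.0475,"wy": 0.039,"wz": -0.129,"grip": 80},{"tx": 24,"ty": 4,"tz": 12,"wx": 0.0475,"wy": 0.039,"wz": -0.129,"grip": 80},{"tx": 23,"ty": 7,"tz": 13,"wx": 0.0475,"wy": 0.039,"wz": -0.129,"grip": 80},{"tx": 22,"ty": 11,"tz": 14,"wx": 0.0475,"wy": 0.039,"wz": -0.129,"grip": 80}]}}

```text
time: 10.5
tool_pos: [0.5083, 0.2679, 0.2261]
tcp_rot: [-0.496, -2.516, 0.019]
force: [0.0, -0.3, 0.2]
width: 0.864
grip_force: 0.0
```

Emit:
{"name": "jog_arm", "arguments": {"series": [{"tx": 19,"ty": 14,"tz": 14,"wx": 0.0475,"wy": 0.039,"wz": -0.129,"grip": 80},{"tx": 17,"ty": 17,"tz": 14,"wx": 0.0475,"wy": 0.039,"wz": -0.129,"grip": 80},{"tx": 14,"ty": 20,"tz": 13,"wx": 0.0475,"wy": 0.04,"wz": -0.129,"grip": 80},{"tx": 0,"ty": 0,"tz": 0,"wx": 0,"wy": 0,"wz": 0,"grip": 80},{"tx": 0,"ty": 0,"tz": 0,"wx": 0,"wy": 0,"wz": 0,"grip": 80}]}}

```text
time: 11.0
tool_pos: [0.4566, 0.332, 0.217]
tcp_rot: [0.043, -2.433, 0.023]
force: [0.8, -0.5, 0.4]
width: 0.858
grip_force: 0.0
```

```bash
python3 - <<'E'
from h import *
s=env.sense();p=s["tool_pos"];Rn=R.from_rotvec(s["tcp_rot"]);print(s["time"],p,s["joints"].round(3))
H=np.array([.395,.329,.146]);Rt=shaftR(.037,np.radians(40),1); z=Rt.as_matrix()[:,2]
show(rows(H+.019*z,Rt,vmax=30))
im={c:env.snapshot(c) for c in("top","scene")}
A=yawpose(.11)([.6845,.055,-.151])
M={}
for c in im:
    u=proj(A[1],c)[0]; m=mask("roll_center",c,u); print(c,u,m is not None)
    if m is not None: M[c]=m
    pr=fit(WIDE,yawpose(.11),[.6845,.055,-.15],{c:m},[.005,.005,.05]) if m is not None else None; print(pr)
t=im["top"][130:205,240:340,::-1]; s2=im["scene"][160:310,390:590,::-1]
cv2.imwrite("pics/r.png",np.hstack([cv2.resize(np.ascontiguousarray(q),(400,300),interpolation=cv2.INTER_CUBIC) for q in(t,s2)]))
E
```

```text
11.0 [0.45662267 0.33195004 0.21701136] [ 0.383  0.711  0.888  0.272  2.204 -1.138]
 4
0.1 -0 28.3 -0.0011 -0.0025 -0.0007
0.2 -0.1 28.3 -0.0011 -0.0025 -0.0007
0.3 -0.1 28.3 -0.0011 -0.0025 -0.0007
0.3 -0.1 28.3 -0.0011 -0.0025 -0.0007
top [283.75056489 168.97387708] True
(array([ 0.68446537,  0.05315069, -0.15154694]), array([0.95429164], dtype=float32))
scene [333.88447857 291.46279939] True
(array([ 0.68493506,  0.05585231, -0.16138964]), array([0.8901463], dtype=float32))
```

View pics/r.png

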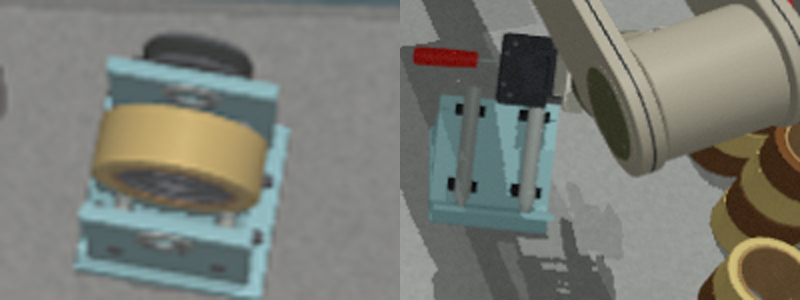

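The roll is standing upright on the cradle: both cameras agree with the stand axis to better than 1 mm. The gripper is above the handle. Descending and gripping.

Emit:
{"name": "jog_arm", "arguments": {"series": [{"tx": 0,"ty": 0,"tz": 30,"wx": 0,"wy": -0.005,"wz": 0,"grip": 70},{"tx": 0,"ty": 0,"tz": 30,"wx": 0,"wy": -0.005,"wz": 0,"grip": 70},{"tx": 0,"ty": 0,"tz": 30,"wx": 0,"wy": 0,"wz": 0,"grip": 70},{"tx": 1,"ty": 0,"tz": 23,"wx": 0,"wy": 0,"wz": 0,"grip": 70},{"tx": 0,"ty": 0,"tz": 0,"wx": 0,"wy": 0,"wz": 0,"grip": 70}], "squeeze": 40}}

```text
time: 11.7
tool_pos: [0.3823, 0.3274, 0.1321]
tcp_rot: [0.042, -2.443, 0.022]
force: [-0.0, -0.5, -0.0]
width: 0.754
grip_force: 0.0
```

Emit:
{"name": "jog_arm", "arguments": {"series": [{"tx": 0,"ty": 0,"tz": 0,"wx": 0,"wy": 0,"wz": 0,"grip": 20},{"tx": 0,"ty": 0,"tz": 0,"wx": 0,"wy": 0,"wz": 0,"grip": 20},{"tx": 0,"ty": 0,"tz": 0,"wx": 0,"wy": 0,"wz": 0,"grip": 20},{"tx": 0,"ty": 0,"tz": 0,"wx": 0,"wy": 0,"wz": 0,"grip": 20},{"tx": 0,"ty": 0,"tz": 0,"wx": 0,"wy": 0,"wz": 0,"grip": 20}], "squeeze": 40}}

```text
time: 12.2
tool_pos: [0.3851, 0.3289, 0.1342]
tcp_rot: [0.044, -2.448, 0.019]
force: [0.9, -0.6, 0.3]
width: 0.375
grip_force: 0.0
```

```bash
python3 - <<'E'
from h import *
s=env.sense();p=s["tool_pos"];Rn=R.from_rotvec(s["tcp_rot"]);print(s["time"],p,s["width"]*93,s["grip_force"],s["force"],Rn.as_matrix().round(3).tolist())
show(rows(p+[0,0,.1],Rn,vmax=25),"lift")
A=R.from_euler("Z",-.151).as_matrix(); g=np.array([.6845,.055,.11])+A@[-.054-.032-.142-.06,0,0]; g[2]=.15
print(g); p1=p+[0,0,.1]; show(rows(g+[0,0,-.019],shaftR(-.151,0,1),p0=p1,R0=Rn,vmax=45),"level")
E
```

```text
12.2 [0.38511423 0.32885331 0.1341871 ] 34.83096007485505 0.0 [ 0.90754519 -0.63748714  0.26491942] [[-0.769, -0.037, -0.639], [-0.027, 0.999, -0.026], [0.639, -0.002, -0.769]]
lift 4
16 -0.1 -19.2 0 0 0
16 -0.1 -19.2 0 0 0
16 -0.1 -19.2 0 0 0
16 -0.1 -19.2 0 0 0
[0.39977711 0.09832293 0.15      ]
level 6
-11.8 -38.4 12.6 -0.0113 -0.1152 0.03
-11.5 -38.2 13.6 -0.0113 -0.1152 0.03
-11 -38.1 14.4 -0.0113 -0.1152 0.03
-10.4 -37.9 15.2 -0.0113 -0.1152 0.03
-9.8 -37.8 16 -0.0113 -0.1152 0.03
-9 -37.7 16.6 -0.0113 -0.1152 0.03
```

Emit:
{"name": "jog_arm", "arguments": {"series": [{"tx": 0,"ty": 0,"tz": 0,"wx": 0,"wy": 0,"wz": 0,"grip": 15},{"tx": 0,"ty": 0,"tz": 0,"wx": 0,"wy": 0,"wz": 0,"grip": 15},{"tx": 0,"ty": 0,"tz": 0,"wx": 0,"wy": 0,"wz": 0,"grip": 15},{"tx": 0,"ty": 0,"tz": 0,"wx": 0,"wy": 0,"wz": 0,"grip": 15},{"tx": 0,"ty": 0,"tz": 0,"wx": 0,"wy": 0,"wz": 0,"grip": 15}], "squeeze": 50}}

```text
time: 12.7
tool_pos: [0.3846, 0.3289, 0.1338]
tcp_rot: [0.045, -2.447, 0.02]
force: [0.8, 2.1, -1.3]
width: 0.243
grip_force: 45.2
```

```bash
python3 - <<'E'
from h import *
s=env.sense();p=s["tool_pos"];Rn=R.from_rotvec(s["tcp_rot"]);print(s["time"],p,s["width"]*93,s["grip_force"])
z=Rn.as_matrix()[:,2]; print("grasp",p-.019*z)
im={c:env.snapshot(c) for c in("top","scene")}
q=[]
for c in im:
    u,v=proj(p-.019*z,c)[0].astype(int); print(c,u,v); d=im[c][max(v-50,0):v+50,u-50:u+50,::-1]
    m=mask("shaft_handle",c,(171,258) if c=="top" else (458,226)); 
    if m is not None: np.save(f"m2_{c}.npy",m); print(m.sum())
    q.append(cv2.resize(np.ascontiguousarray(d),(400,400),interpolation=cv2.INTER_CUBIC))
cv2.imwrite("pics/g.png",np.hstack(q))
E
```

```text
12.7 [0.3845659  0.32887449 0.13382303] 22.563903727881463 45.161403394304216
grasp [0.39671116 0.32936554 0.14842616]
top 166 276
scene 459 196
395.0
```

View pics/g.png

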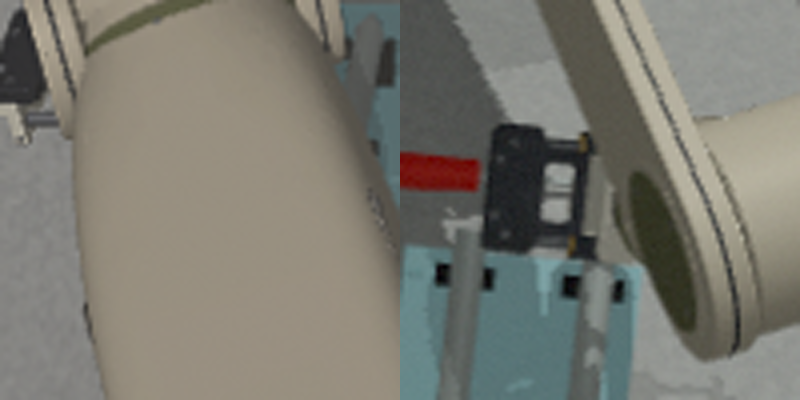

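Emit:
{"name": "jog_arm", "arguments": {"series": [{"tx": 0,"ty": 0,"tz": 0,"wx": 0,"wy": 0,"wz": 0,"grip": 15},{"tx": 0,"ty": 0,"tz": 0,"wx": 0,"wy": 0,"wz": 0,"grip": 15},{"tx": 0,"ty": 0,"tz": 0,"wx": 0,"wy": 0,"wz": 0,"grip": 15},{"tx": 0,"ty": 0,"tz": 0,"wx": 0,"wy": 0,"wz": 0,"grip": 15},{"tx": 0,"ty": 0,"tz": 0,"wx": 0,"wy": 0,"wz": 0,"grip": 15}], "squeeze": 50}}

```text
time: 13.4
tool_pos: [0.3846, 0.3288, 0.1339]
tcp_rot: [0.045, -2.447, 0.02]
force: [0.5, 1.9, -1.4]
width: 0.24
grip_force: 45.1
```

```bash
python3 - <<'E'
from h import *
M={c:np.load(f"m_sh_{c}.npy") for c in("top","scene")}
pose=lambda p:(R.from_euler("ZY",[p[2],p[4]]).as_matrix(),np.array([p[0],p[1],p[3]]))
for off in (0,.015,-.015):
    p,i=fit(SH,pose,[.395+off,.329,.037,.146,.7],M,[.01,.01,.05,.01,.1]); print(p.round(4),i)
for q,n in (([.395,.329,.037,.146,.698],"model"),):
    T=pose(q)
    for x in(-.024,.024,.032,.174): print(x,proj(T[0]@[x,0,0]+T[1],"top").round(1),proj(T[0]@[x,0,0]+T[1],"scene").round(1))
for c in M: ys,xs=np.nonzero(M[c]); print(c,xs.min(),xs.max(),ys.min(),ys.max(),[(y,xs[ys==y].min(),xs[ys==y].max()) for y in range(ys.min(),ys.max()+1,4)])
import os
print([f for f in os.listdir(".") if f.startswith("m2_")])
E
```

```text
[0.3946 0.3295 0.048  0.1438 0.7327] [0.90050066 0.8918919 ]
[0.3949 0.3292 0.0498 0.1444 0.7331] [0.9015304 0.8906892]
[0.3948 0.3293 0.05   0.1445 0.7327] [0.9000402 0.8922693]
-0.024 [[164.7 284.5]] [[460.4 186.4]]
0.024 [[168.2 270.1]] [[458.3 205.8]]
0.032 [[168.7 267.8]] [[457.9 209. ]]
0.174 [[177.9 229.8]] [[451.7 265.7]]
top 160 180 231 288 [(231, np.int64(177), np.int64(179)), (235, np.int64(174), np.int64(180)), (239, np.int64(172), np.int64(180)), (243, np.int64(170), np.int64(180)), (247, np.int64(169), np.int64(179)), (251, np.int64(169), np.int64(177)), (255, np.int64(168), np.int64(176)), (259, np.int64(167), np.int64(175)), (263, np.int64(165), np.int64(174)), (267, np.int64(161), np.int64(175)), (271, np.int64(161), np.int64(176)), (275, np.int64(161), np.int64(174)), (279, np.int64(161), np.int64(172)), (283, np.int64(160), np.int64(171)), (287, np.int64(162), np.int64(169))]
scene 449 466 187 266 [(187, np.int64(457), np.int64(464)), (191, np.int64(455), np.int64(466)), (195, np.int64(454), np.int64(465)), (199, np.int64(454), np.int64(465)), (203, np.int64(453), np.int64(464)), (207, np.int64(451), np.int64(465)), (211, np.int64(454), np.int64(462)), (215, np.int64(454), np.int64(461)), (219, np.int64(453), np.int64(460)), (223, np.int64(453), np.int64(460)), (227, np.int64(452), np.int64(460)), (231, np.int64(452), np.int64(459)), (235, np.int64(452), np.int64(459)), (239, np.int64(452), np.int64(458)), (243, np.int64(452), np.int64(458)), (247, np.int64(452), np.int64(457)), (251, np.int64(451), np.int64(457)), (255, np.int64(450), np.int64(456)), (259, np.int64(450), np.int64(456)), (263, np.int64(449), np.int64(455))]
['m2_scene.npy']
```

The pose is confirmed to within a few mm and the grip is steady, so I'm lifting straight up.

Emit:
{"name": "jog_arm", "arguments": {"series": [{"tx": 6.4,"ty": 0,"tz": -7.7,"wx": 0,"wy": 0,"wz": 0,"grip": 15},{"tx": 6.4,"ty": 0,"tz": -7.7,"wx": 0,"wy": 0,"wz": 0,"grip": 15},{"tx": 12.8,"ty": 0,"tz": -15.4,"wx": 0,"wy": 0,"wz": 0,"grip": 15},{"tx": 16,"ty": 0,"tz": -19.2,"wx": 0,"wy": 0,"wz": 0,"grip": 15},{"tx": 12.8,"ty": 0,"tz": -15.4,"wx": 0,"wy": 0,"wz": 0,"grip": 15}], "squeeze": 55}}

```text
time: 13.9
tool_pos: [0.3848, 0.3288, 0.2212]
tcp_rot: [0.045, -2.448, 0.02]
force: [0.4, -0.5, -1.7]
width: 0.241
grip_force: 49.7
```

```bash
cat > m3.py <<'E'
from h import *
import sys
s=env.sense();p=s["tool_pos"];Rn=R.from_rotvec(s["tcp_rot"]);print(s["time"],p,s["width"]*93,s["grip_force"],s["force"].round(1),s["joints"].round(2))
z=Rn.as_matrix()[:,2]; d=-Rn.as_matrix()[:,0]; g=p-.019*z; print("grasp",g,"axis",d.round(3)) 
q=[]
for c in ("top","scene"):
    im=env.snapshot(c); near=proj(g+.08*d,c)[0]; e=proj(g+np.outer([0,.032,.174],d),c); print(c,"expect",e.round(0).tolist())
    m=mask("shaft_handle",c,near); print(c,None if m is None else m.sum())
    if m is not None: np.save(f"m3_{c}.npy",m)
    u,v=near.astype(int); u=min(max(u,50),589); v=min(max(v,50),429); q.append(cv2.resize(np.ascontiguousarray(im[v-50:v+50,u-50:u+50,::-1]),(400,400),interpolation=cv2.INTER_CUBIC)); print((u-50,v-50))
cv2.imwrite(sys.argv[1],np.hstack(q))
E
python3 m3.py pics/l1.png
```

```text
13.9 [0.38476467 0.32880992 0.22124333] 22.380670118087785 49.717203453183174 [ 0.4 -0.5 -1.7] [ 0.42  0.5   1.17  0.28  2.12 -1.12]
grasp [0.39689729 0.32930302 0.2358569 ] axis [ 0.769  0.027 -0.639]
top expect [[157.0, 274.0], [159.0, 264.0], [170.0, 223.0]]
top None
(np.int64(113), np.int64(199))
scene expect [[469.0, 172.0], [467.0, 186.0], [461.0, 246.0]]
scene 454.0
(np.int64(415), np.int64(156))
```

View pics/l1.png

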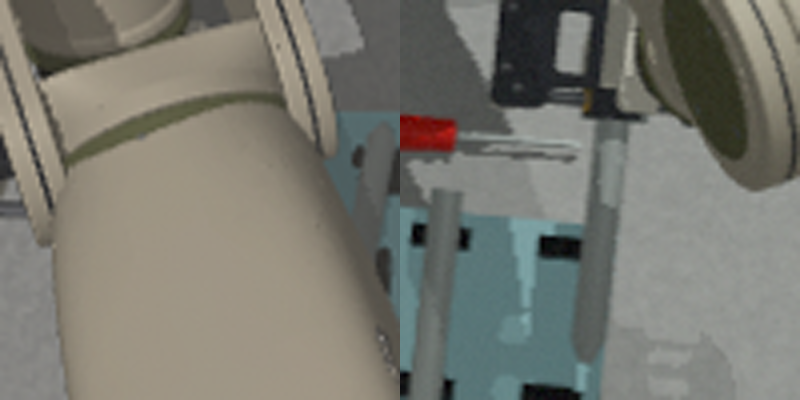

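The scene crop shows the shaft in the gripper, clear of the rack. Its nose is at scene (462,245) where (461,246) was expected, so there is no slip. Next: level it and carry it to the mouth.

```bash
cat > go.py <<'E'
from h import *
import sys
dist,zz=float(sys.argv[1]),float(sys.argv[2]); vm=float(sys.argv[3])
s=env.sense();p=s["tool_pos"]
A=R.from_euler("Z",-.151).as_matrix(); g=np.array([.6845,.055,0])+A@[-.054-.174-dist,0,0]; g[2]=zz
print(p,g); show(rows(g+[0,0,-.019],shaftR(-.151,0,1),vmax=vm))
E
python3 go.py .05 .2 45
```

```text
[0.38494791 0.32894964 0.21918835] [0.40966332 0.09681866 0.2       ]
 6
-6.2 -38.8 3.3 -0.0113 -0.1151 0.03
-7 -38.6 3.6 -0.0113 -0.1151 0.03
-7.7 -38.5 4 -0.0113 -0.1151 0.03
-8.3 -38.3 4.5 -0.0113 -0.1151 0.03
-8.9 -38.1 5 -0.0113 -0.1151 0.03
-9.5 -37.9 5.7 -0.0113 -0.1151 0.03
```

Emit:
{"name": "jog_arm", "arguments": {"series": [{"tx": -6,"ty": -30,"tz": 3,"wx": -0.011,"wy": -0.115,"wz": 0.03,"grip": 15},{"tx": -7,"ty": -39,"tz": 4,"wx": -0.011,"wy": -0.115,"wz": 0.03,"grip": 15},{"tx": -8,"ty": -39,"tz": 4,"wx": -0.011,"wy": -0.115,"wz": 0.03,"grip": 15},{"tx": -8,"ty": -38,"tz": 4,"wx": -0.012,"wy": -0.115,"wz": 0.03,"grip": 15},{"tx": -9,"ty": -38,"tz": 5,"wx": -0.011,"wy": -0.115,"wz": 0.03,"grip": 15}]}}

```text
time: 14.6
tool_pos: [0.4045, 0.1419, 0.1862]
tcp_rot: [-0.184, -3.022, 0.007]
force: [-0.2, 0.6, -1.6]
width: 0.242
grip_force: 49.7
```

Emit:
{"name": "jog_arm", "arguments": {"series": [{"tx": -9,"ty": -36,"tz": 6,"wx": -0.011,"wy": -0.115,"wz": 0.03,"grip": 15},{"tx": 0,"ty": -8,"tz": 20,"wx": 0,"wy": 0,"wz": 0,"grip": 15},{"tx": 0,"ty": 0,"tz": 25,"wx": 0,"wy": 0,"wz": 0,"grip": 15},{"tx": 0,"ty": 0,"tz": 20,"wx": 0,"wy": 0,"wz": 0,"grip": 15},{"tx": 0,"ty": 0,"tz": 0,"wx": 0,"wy": 0,"wz": 0,"grip": 15}]}}

```text
time: 15.1
tool_pos: [0.4037, 0.0983, 0.1116]
tcp_rot: [-0.236, -3.123, 0.004]
force: [-1.6, 0.2, -1.8]
width: 0.24
grip_force: 49.9
```

```bash
python3 m3.py pics/l2.png; python3 go.py .03 .11 10
```

```text
15.1 [0.40369622 0.09833904 0.11155738] 22.29824834747037 49.903447553515434 [-1.6  0.2 -1.8] [ 0.12 -0.32  2.07 -0.    1.41 -1.3 ]
grasp [0.4038864  0.09837334 0.13055639] axis [ 0.989 -0.151 -0.01 ]
top expect [[262.0, 277.0], [264.0, 264.0], [275.0, 209.0]]
top None
(np.int64(218), np.int64(195))
scene expect [[365.0, 192.0], [362.0, 201.0], [347.0, 247.0]]
scene 649.0
(np.int64(307), np.int64(166))
[0.40783429 0.09911265 0.11668057] [0.42943574 0.09381012 0.11      ]
 4
-5.5 -0.5 6.4 -0.0002 -0.0004 0.0001
-5.5 -0.5 6.4 -0.0002 -0.0004 0.0001
-5.5 -0.5 6.4 -0.0002 -0.0004 0.0001
-5.5 -0.5 6.4 -0.0002 -0.0004 0.0001
```

View pics/l2.png

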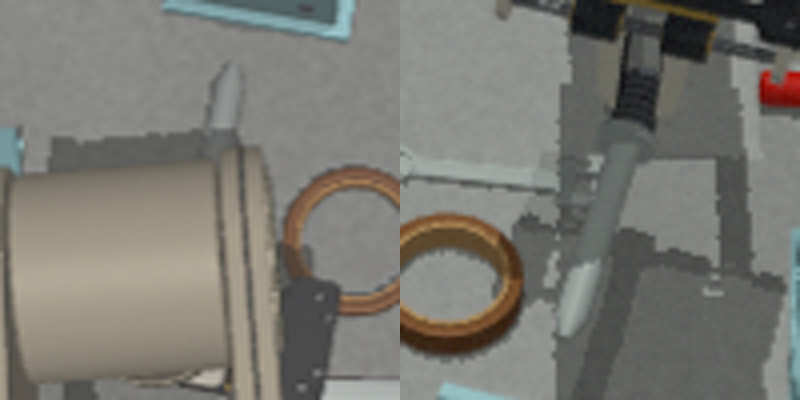

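```bash
python3 - <<'E'
from h import *
from scipy.optimize import least_squares
s=env.sense();p=s["tool_pos"];Rn=R.from_rotvec(s["tcp_rot"]);z=Rn.as_matrix()[:,2];d=-Rn.as_matrix()[:,0];g=p-.019*z
n=g+.174*d; print("g",g,"d",d.round(4),"nose exp",n,proj(n,"top"),proj(n,"scene"))
f=lambda q:np.r_[proj(q,"top")[0]-[276,210.5],proj(q,"scene")[0]-[348.7,249]]
r=least_squares(f,n,x_scale=.1,diff_step=1e-4);print("nose tri",r.x,r.fun)
M={"scene":np.load("m3_scene.npy")}
pose=lambda q:(R.from_euler("ZY",[q[2],q[3]]).as_matrix(),np.array([q[0],q[1],g[2]]))
yaw=np.arctan2(d[1],d[0]);pit=-np.arcsin(d[2])
pp,i=fit(SH,pose,[g[0],g[1],yaw,pit],M,[.01,.01,.05,.05]);print("fit scene",pp,i,"exp",yaw,pit)
T=pose(pp);print("nose fit",T[0]@[.174,0,0]+T[1],proj(T[0]@[.174,0,0]+T[1],"scene"))
E
```

```text
g [0.40786404 0.09912728 0.13568054] d [ 0.9887 -0.15   -0.0014] nose exp [0.57989521 0.07302717 0.13543123] [[274.82638109 206.68451802]] [[347.7888788  247.34678049]]
nose tri [0.57326601 0.07309595 0.11869335] [-1.05204177  0.03655135 -0.97240408 -0.04502926]
fit scene [ 0.41156     0.09959166 -0.14442592  0.04137419] [0.91090345] exp -0.15056906484518404 0.0014328131000172254
nose fit [0.58360108 0.07457025 0.12848349] [[348.10643472 250.41331488]]
```

Emit:
{"name": "jog_arm", "arguments": {"series": [{"tx": -8,"ty": -1,"tz": 7,"wx": 0,"wy": 0,"wz": 0,"grip": 15},{"tx": -10,"ty": -1,"tz": 10,"wx": 0,"wy": 0,"wz": 0,"grip": 15},{"tx": -8,"ty": 0,"tz": 6,"wx": 0,"wy": 0,"wz": 0,"grip": 15},{"tx": -6,"ty": 0,"tz": 2,"wx": 0,"wy": 0,"wz": 0,"grip": 15},{"tx": 0,"ty": 0,"tz": 0,"wx": 0,"wy": 0,"wz": 0,"grip": 15}]}}

```text
time: 15.8
tool_pos: [0.4393, 0.092, 0.0906]
tcp_rot: [-0.237, -3.13, 0.002]
force: [0.1, -0.4, -2.4]
width: 0.238
grip_force: 49.8
```

Emit:
{"name": "jog_arm", "arguments": {"series": [{"tx": 0,"ty": 0,"tz": 0,"wx": 0,"wy": 0,"wz": 0,"grip": 15},{"tx": 0,"ty": 0,"tz": 0,"wx": 0,"wy": 0,"wz": 0,"grip": 15},{"tx": 0,"ty": 0,"tz": 0,"wx": 0,"wy": 0,"wz": 0,"grip": 15},{"tx": 0,"ty": 0,"tz": 0,"wx": 0,"wy": 0,"wz": 0,"grip": 15},{"tx": 0,"ty": 0,"tz": 0,"wx": 0,"wy": 0,"wz": 0,"grip": 15}]}}

```text
time: 16.3
tool_pos: [0.4387, 0.0923, 0.091]
tcp_rot: [-0.236, -3.131, 0.001]
force: [0.0, 0.5, -2.2]
width: 0.24
grip_force: 49.8
```

```bash
cat > m4.py <<'E'
from h import *
import sys
s=env.sense();p=s["tool_pos"];Rn=R.from_rotvec(s["tcp_rot"]);z=Rn.as_matrix()[:,2];d=-Rn.as_matrix()[:,0];g=p-.019*z
B=R.from_euler("Z",-.151).as_matrix(); S=np.array([.6845,.055,.11]); loc=lambda q:(B.T@(q-S)).round(4)
print(s["time"],"handle loc",loc(g),"nose loc",loc(g+.174*d),"force",s["force"].round(1),s["torque"].round(2),s["width"]*93)
im={c:env.snapshot(c) for c in("top","scene")}; M={}
for c in im:
    best=None
    for e in env.trace("shaft_handle",c):
        b=e["box"];k=proj(g+np.outer(np.linspace(0,.174,20),d),c).round().astype(int)
        ov=sum(e["pixels"][v,u] for u,v in k if 0<=v<480 and 0<=u<640)
        if ov>4 and (best is None or ov>best[0]): best=(ov,e["pixels"])
    print(c,None if best is None else (best[0],best[1].sum()), "nose exp",proj(g+.174*d,c).round(1))
    if best is not None: np.save(f"m4_{c}.npy",best[1]); M[c]=best[1].astype(np.float32)
yaw=np.arctan2(d[1],d[0]);pit=-np.arcsin(d[2])
if "scene" in M:
    off=lambda q:(R.from_euler("ZY",[q[2],q[3]]).as_matrix(),np.array([q[0],q[1],g[2]]))
    pp,i=fit(SH,off,[g[0],g[1],yaw,pit],{"scene":M["scene"]},[.008,.008,.04,.06]);T=off(pp)
    print("scene fit",pp.round(4),i,"tool yaw,pitch",yaw,pit,"nose loc",loc(T[0]@[.174,0,0]+T[1]),"handle loc",loc(T[1]))
un,vn=proj(g+.174*d,"top")[0].astype(int); us,vs=proj(g+.174*d,"scene")[0].astype(int)
q=[im["top"][vn-30:vn+45,un-37:un+38,::-1],im["scene"][vs-50:vs+25,us-37:us+38,::-1]]; print("crop org",(un-37,vn-30),(us-37,vs-50),"x5.333")
cv2.imwrite(sys.argv[1],np.hstack([cv2.resize(np.ascontiguousarray(a),(400,400),interpolation=cv2.INTER_CUBIC) for a in q]))
E
python3 m4.py pics/n1.png
```

```text
16.3 handle loc [-2.486e-01 -1.000e-04  0.000e+00] nose loc [-0.0746 -0.0001 -0.0002] force [ 0.   0.5 -2.2] [0.01 0.16 0.03] 22.320483597870204
top (np.int64(6), np.int64(149)) nose exp [[278.3 196.8]]
scene None nose exp [[342.7 264.1]]
crop org (np.int64(241), np.int64(166)) (np.int64(305), np.int64(214)) x5.333
```

View pics/n1.png

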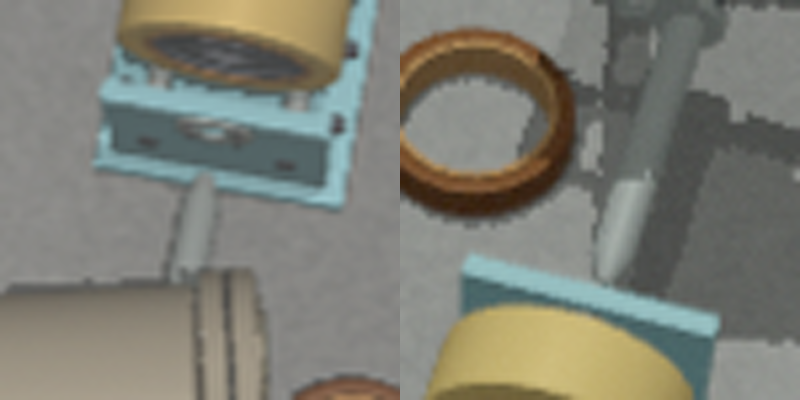

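The top crop shows the nose at (279.6,199.4) and the scene crop at (344,266.1). It is laterally aligned but looks about 8–10 mm low, from a slight nose-down pitch in the grip. I'll correct that and re-measure.

Emit:
{"name": "jog_arm", "arguments": {"series": [{"tx": 0,"ty": 0,"tz": -2,"wx": 0,"wy": -0.015,"wz": 0,"grip": 15},{"tx": 0,"ty": 0,"tz": -2,"wx": 0,"wy": -0.015,"wz": 0,"grip": 15},{"tx": 0,"ty": 0,"tz": 0,"wx": 0,"wy": 0,"wz": 0,"grip": 15},{"tx": 0,"ty": 0,"tz": 0,"wx": 0,"wy": 0,"wz": 0,"grip": 15},{"tx": 0,"ty": 0,"tz": 0,"wx": 0,"wy": 0,"wz": 0,"grip": 15}]}}

```text
time: 17.0
tool_pos: [0.4387, 0.0922, 0.0949]
tcp_rot: [0.234, 3.105, -0.005]
force: [-0.9, -0.7, -2.5]
width: 0.236
grip_force: 49.8
```

```bash
sed -i 's/if ov>4/if ov>2/' m4.py; python3 m4.py pics/n2.png; python3 - <<'E'
from h import *
s=env.sense();p=s["tool_pos"];Rn=R.from_rotvec(s["tcp_rot"]);z=Rn.as_matrix()[:,2];d=-Rn.as_matrix()[:,0];g=p-.019*z
for e in env.trace("shaft_handle","scene"): print(e["box"],e["p"],e["pixels"].sum())
for e in env.trace("rod_mid","scene"): print("rod",e["box"],e["p"])
m=np.load("m4_top.npy"); ys,xs=np.nonzero(m); print(ys.min(),ys.max(),[(y,xs[ys==y].min(),xs[ys==y].max()) for y in range(ys.min(),ys.max()+1,2)])
r=render(SH,(np.c_[d,Rn.as_matrix()[:,1],-z],g),"top")>.5; ys,xs=np.nonzero(r); print(ys.min(),[(y,xs[ys==y].min(),xs[ys==y].max()) for y in range(ys.min(),ys.min()+24,2)])
E
```

```text
17.0 handle loc [-2.492e-01 -1.000e-04  3.900e-03] nose loc [-0.0752 -0.0001  0.0088] force [-0.9 -0.7 -2.5] [0.03 0.17 0.03] 21.9070177381016
top (np.int64(8), np.int64(240)) nose exp [[278.2 196.3]]
scene (np.int64(20), np.int64(549)) nose exp [[343.  261.8]]
scene fit [ 0.4412  0.0943 -0.1554 -0.0143] [0.7973341] tool yaw,pitch -0.15063740179862323 -0.02821670251583755 nose loc [-0.0725  0.0015  0.0064] handle loc [-0.2465  0.0023  0.0039]
crop org (np.int64(241), np.int64(166)) (np.int64(305), np.int64(211)) x5.333
[438.2, 318.9, 80.5, 27.0] 0.62 835
[339.0, 200.2, 26.6, 64.7] 0.6 549
rod [416.9, 202.9, 13.2, 60.4] 0.65
197 224 [(197, np.int64(277), np.int64(280)), (199, np.int64(275), np.int64(281)), (201, np.int64(275), np.int64(281)), (203, np.int64(274), np.int64(282)), (205, np.int64(273), np.int64(282)), (207, np.int64(272), np.int64(281)), (209, np.int64(272), np.int64(281)), (211, np.int64(272), np.int64(280)), (213, np.int64(271), np.int64(280)), (215, np.int64(271), np.int64(279)), (217, np.int64(271), np.int64(279)), (219, np.int64(270), np.int64(278)), (221, np.int64(270), np.int64(278)), (223, np.int64(270), np.int64(276))]
196 [(196, np.int64(277), np.int64(277)), (198, np.int64(276), np.int64(280)), (200, np.int64(274), np.int64(280)), (202, np.int64(274), np.int64(281)), (204, np.int64(273), np.int64(280)), (206, np.int64(273), np.int64(280)), (208, np.int64(272), np.int64(280)), (210, np.int64(272), np.int64(279)), (212, np.int64(272), np.int64(279)), (214, np.int64(271), np.int64(278)), (216, np.int64(271), np.int64(278)), (218, np.int64(271), np.int64(278))]
```

Emit:
{"name": "jog_arm", "arguments": {"series": [{"tx": -7,"ty": 0,"tz": 0.2,"wx": 0,"wy": 0,"wz": 0,"grip": 15},{"tx": -7,"ty": 0,"tz": 0.2,"wx": 0,"wy": 0,"wz": 0,"grip": 15},{"tx": -6,"ty": 0,"tz": 0.2,"wx": 0,"wy": 0,"wz": 0,"grip": 15},{"tx": -5,"ty": 0,"tz": 0.1,"wx": 0,"wy": 0,"wz": 0,"grip": 15},{"tx": -4,"ty": 0,"tz": 0.1,"wx": 0,"wy": 0,"wz": 0,"grip": 15}]}}

```text
time: 17.8
tool_pos: [0.4679, 0.0877, 0.0948]
tcp_rot: [0.235, 3.105, -0.005]
force: [-0.2, -0.1, -1.4]
width: 0.242
grip_force: 49.8
```

Emit:
{"name": "jog_arm", "arguments": {"series": [{"tx": -3,"ty": 0,"tz": 0.1,"wx": 0,"wy": 0,"wz": 0,"grip": 15},{"tx": -3,"ty": 0,"tz": 0.1,"wx": 0,"wy": 0,"wz": 0,"grip": 15},{"tx": 0,"ty": 0,"tz": 0,"wx": 0,"wy": 0,"wz": 0,"grip": 15},{"tx": 0,"ty": 0,"tz": 0,"wx": 0,"wy": 0,"wz": 0,"grip": 15},{"tx": 0,"ty": 0,"tz": 0,"wx": 0,"wy": 0,"wz": 0,"grip": 15}]}}

```text
time: 18.3
tool_pos: [0.4731, 0.087, 0.0948]
tcp_rot: [0.234, 3.105, -0.005]
force: [0.9, 1.3, -1.7]
width: 0.239
grip_force: 49.8
```

```bash
python3 m4.py pics/n3.png;python3 - <<'E'
from h import *
import numpy as np
m=np.load("m4_top.npy"); ys,xs=np.nonzero(m); print(ys.min(),[(y,xs[ys==y].min(),xs[ys==y].max()) for y in range(ys.min(),ys.max()+1,3)])
print(env.sense()["torque"],env.sense()["force"])
E
```

```text
18.3 handle loc [-2.143e-01 -2.000e-04  3.800e-03] nose loc [-0.0404 -0.0001  0.0087] force [ 0.9  1.3 -1.7] [0.04 0.09 0.  ] 22.20230353033935
top (np.int64(5), np.int64(107)) nose exp [[280.8 183.2]]
scene (np.int64(17), np.int64(650)) nose exp [[338.9 274.4]]
scene fit [ 0.4766  0.0873 -0.1206 -0.1975] [0.8890438] tool yaw,pitch -0.15065201118630123 -0.02794117779066003 nose loc [-0.0398  0.0058  0.0379] handle loc [-0.2104  0.0007  0.0038]
crop org (np.int64(243), np.int64(153)) (np.int64(301), np.int64(224)) x5.333
190 [(190, np.int64(278), np.int64(282)), (193, np.int64(277), np.int64(283)), (196, np.int64(276), np.int64(283)), (199, np.int64(276), np.int64(282)), (202, np.int64(275), np.int64(281)), (205, np.int64(275), np.int64(278))]
[0.03162386 0.16079103 0.01472673] [-0.18023317 -0.08579897 -1.66674548]
```

Emit:
{"name": "jog_arm", "arguments": {"series": [{"tx": -3,"ty": 0,"tz": 0.1,"wx": 0,"wy": 0,"wz": 0,"grip": 15},{"tx": -3,"ty": 0,"tz": 0.1,"wx": 0,"wy": 0,"wz": 0,"grip": 15},{"tx": -3,"ty": 0,"tz": 0.1,"wx": 0,"wy": 0,"wz": 0,"grip": 15},{"tx": -2,"ty": 0,"tz": 0,"wx": 0,"wy": 0,"wz": 0,"grip": 15},{"tx": 0,"ty": 0,"tz": 0,"wx": 0,"wy": 0,"wz": 0,"grip": 15}]}}

```text
time: 19.0
tool_pos: [0.4845, 0.0852, 0.0949]
tcp_rot: [0.235, 3.105, -0.005]
force: [0.3, 0.4, -2.2]
width: 0.239
grip_force: 49.8
```

```bash
cat > st.py <<'E'
from h import *
s=env.sense();p=s["tool_pos"];Rn=R.from_rotvec(s["tcp_rot"]);z=Rn.as_matrix()[:,2];d=-Rn.as_matrix()[:,0];g=p-.019*z
B=R.from_euler("Z",-.151).as_matrix(); S=np.array([.6845,.055,.11]); loc=lambda q:(B.T@(q-S)).round(4)
print(s["time"],"handle",loc(g),"nose",loc(g+.174*d),"F stand",(B.T@s["force"]).round(1),"T",(B.T@s["torque"]).round(2),"w",round(s["width"]*93,1),round(s["grip_force"],1))
E
python3 st.py
```

```text
19.0 handle [-2.028e-01 -2.000e-04  3.900e-03] nose [-0.0289 -0.0002  0.0087] F stand [ 0.3  0.4 -2.2] T [ 0.04  0.05 -0.01] w 22.3 49.8
```

Emit:
{"name": "jog_arm", "arguments": {"series": [{"tx": -5,"ty": 0,"tz": 0.1,"wx": 0,"wy": 0,"wz": 0,"grip": 15},{"tx": -5,"ty": 0,"tz": 0.1,"wx": 0,"wy": 0,"wz": 0,"grip": 15},{"tx": -5,"ty": 0,"tz": 0.1,"wx": 0,"wy": 0,"wz": 0,"grip": 15},{"tx": -5,"ty": 0,"tz": 0.1,"wx": 0,"wy": 0,"wz": 0,"grip": 15},{"tx": 0,"ty": 0,"tz": 0,"wx": 0,"wy": 0,"wz": 0,"grip": 15}]}}

```text
time: 19.5
tool_pos: [0.5047, 0.0821, 0.0951]
tcp_rot: [0.235, 3.104, -0.005]
force: [0.4, -0.2, -1.3]
width: 0.241
grip_force: 49.8
```

```bash
python3 st.py
```

```text
19.5 handle [-0.1824 -0.0002  0.0041] nose [-0.0085 -0.0002  0.009 ] F stand [ 0.4 -0.1 -1.3] T [-0.03  0.14  0.01] w 22.4 49.8
```

Emit:
{"name": "jog_arm", "arguments": {"series": [{"tx": -8,"ty": 0,"tz": 0.2,"wx": 0,"wy": 0,"wz": 0,"grip": 15},{"tx": -8,"ty": 0,"tz": 0.2,"wx": 0,"wy": 0,"wz": 0,"grip": 15},{"tx": -8,"ty": 0,"tz": 0.2,"wx": 0,"wy": 0,"wz": 0,"grip": 15},{"tx": -8,"ty": 0,"tz": 0.2,"wx": 0,"wy": 0,"wz": 0,"grip": 15},{"tx": 0,"ty": 0,"tz": 0,"wx": 0,"wy": 0,"wz": 0,"grip": 15}]}}

```text
time: 20.0
tool_pos: [0.5367, 0.0772, 0.0952]
tcp_rot: [0.235, 3.104, -0.005]
force: [0.7, 0.1, -2.5]
width: 0.241
grip_force: 49.8
```

```bash
python3 st.py
```

```text
20.0 handle [-0.15   -0.0002  0.0042] nose [ 0.0239 -0.0003  0.0092] F stand [ 0.7  0.2 -2.5] T [0.   0.15 0.01] w 22.4 49.8
```

Emit:
{"name": "jog_arm", "arguments": {"series": [{"tx": -6,"ty": 0,"tz": 0.2,"wx": 0,"wy": 0,"wz": 0,"grip": 15},{"tx": -6,"ty": 0,"tz": 0.2,"wx": 0,"wy": 0,"wz": 0,"grip": 15},{"tx": -6,"ty": 0,"tz": 0.2,"wx": 0,"wy": 0,"wz": 0,"grip": 15},{"tx": -5,"ty": 0,"tz": 0.1,"wx": 0,"wy": 0,"wz": 0,"grip": 15},{"tx": 0,"ty": 0,"tz": 0,"wx": 0,"wy": 0,"wz": 0,"grip": 15}]}}

```text
time: 20.5
tool_pos: [0.559, 0.0738, 0.0951]
tcp_rot: [0.235, 3.104, -0.005]
force: [-0.5, -0.2, -1.8]
width: 0.239
grip_force: 49.8
```

```bash
python3 st.py
```

```text
20.5 handle [-0.1274 -0.0002  0.0041] nose [ 0.0465 -0.0002  0.0091] F stand [-0.5 -0.3 -1.8] T [0.03 0.07 0.  ] w 22.2 49.8
```

Emit:
{"name": "jog_arm", "arguments": {"series": [{"tx": -4,"ty": 0,"tz": 0.1,"wx": 0,"wy": 0,"wz": 0,"grip": 15},{"tx": -4,"ty": 0,"tz": 0.1,"wx": 0,"wy": 0,"wz": 0,"grip": 15},{"tx": -4,"ty": 0,"tz": 0.1,"wx": 0,"wy": 0,"wz": 0,"grip": 15},{"tx": -3,"ty": 0,"tz": 0.1,"wx": 0,"wy": 0,"wz": 0,"grip": 15},{"tx": 0,"ty": 0,"tz": 0,"wx": 0,"wy": 0,"wz": 0,"grip": 15}]}}

```text
time: 21.0
tool_pos: [0.5736, 0.0717, 0.0951]
tcp_rot: [0.235, 3.105, -0.005]
force: [-0.9, 0.5, -1.2]
width: 0.238
grip_force: 49.8
```

```bash
python3 st.py
```

```text
21.0 handle [-0.1127 -0.0002  0.0041] nose [ 0.0612 -0.0002  0.009 ] F stand [-1.   0.4 -1.2] T [-0.01  0.12  0.02] w 22.1 49.8
```

Emit:
{"name": "jog_arm", "arguments": {"series": [{"tx": -5,"ty": 0,"tz": 0.1,"wx": 0,"wy": 0,"wz": 0,"grip": 15},{"tx": -5,"ty": 0,"tz": 0.1,"wx": 0,"wy": 0,"wz": 0,"grip": 15},{"tx": -5,"ty": 0,"tz": 0.1,"wx": 0,"wy": 0,"wz": 0,"grip": 15},{"tx": -4,"ty": 0,"tz": 0.1,"wx": 0,"wy": 0,"wz": 0,"grip": 15},{"tx": 0,"ty": 0,"tz": 0,"wx": 0,"wy": 0,"wz": 0,"grip": 15}]}}

```text
time: 21.5
tool_pos: [0.5925, 0.0688, 0.0952]
tcp_rot: [0.235, 3.105, -0.005]
force: [0.2, -0.9, -1.7]
width: 0.24
grip_force: 49.8
```

Emit:
{"name": "jog_arm", "arguments": {"series": [{"tx": -2,"ty": 0,"tz": 0,"wx": 0,"wy": 0,"wz": 0,"grip": 15},{"tx": -1,"ty": 0,"tz": 0,"wx": 0,"wy": 0,"wz": 0,"grip": 15},{"tx": -1,"ty": 0,"tz": 0,"wx": 0,"wy": 0,"wz": 0,"grip": 15},{"tx": -1,"ty": 0,"tz": 0,"wx": 0,"wy": 0,"wz": 0,"grip": 15},{"tx": 0,"ty": 0,"tz": 0,"wx": 0,"wy": 0,"wz": 0,"grip": 15}]}}

```text
time: 22.0
tool_pos: [0.597, 0.0682, 0.0954]
tcp_rot: [0.235, 3.105, -0.005]
force: [0.2, 0.0, -1.6]
width: 0.241
grip_force: 49.8
```

```bash
python3 st.py
```

```text
22.0 handle [-0.089  -0.0001  0.0044] nose [ 0.0849 -0.0001  0.0093] F stand [ 0.2  0.1 -1.6] T [ 0.04  0.13 -0.  ] w 22.5 49.8
```

Now 1 mm steps until the collar makes contact.

Emit:
{"name": "jog_arm", "arguments": {"series": [{"tx": -1,"ty": 0,"tz": 0,"wx": 0,"wy": 0,"wz": 0,"grip": 15},{"tx": -1,"ty": 0,"tz": 0,"wx": 0,"wy": 0,"wz": 0,"grip": 15},{"tx": -1,"ty": 0,"tz": 0,"wx": 0,"wy": 0,"wz": 0,"grip": 15},{"tx": -1,"ty": 0,"tz": 0,"wx": 0,"wy": 0,"wz": 0,"grip": 15},{"tx": -1,"ty": 0,"tz": 0,"wx": 0,"wy": 0,"wz": 0,"grip": 15}]}}

```text
time: 22.5
tool_pos: [0.5999, 0.0674, 0.0947]
tcp_rot: [0.235, 3.109, -0.006]
force: [-11.0, 0.3, 3.5]
width: 0.24
grip_force: 50.5
```

```bash
python3 st.py
```

```text
22.5 handle [-0.0859 -0.0004  0.0037] nose [ 0.088  -0.0003  0.0078] F stand [-10.9  -1.3   3.5] T [-0.28  2.11  0.12] w 22.3 50.5
```

The collar is home: handle at −0.0859 against −0.086 expected, with 11 N axial force. Releasing.

Emit:
{"name": "jog_arm", "arguments": {"series": [{"tx": 0.5,"ty": 0,"tz": 0,"wx": 0,"wy": 0,"wz": 0,"grip": 30},{"tx": 0,"ty": 0,"tz": 0,"wx": 0,"wy": 0,"wz": 0,"grip": 60},{"tx": 0,"ty": 0,"tz": 0,"wx": 0,"wy": 0,"wz": 0,"grip": 60},{"tx": 0,"ty": 0,"tz": 0,"wx": 0,"wy": 0,"wz": 0,"grip": 60},{"tx": 0,"ty": 0,"tz": 0,"wx": 0,"wy": 0,"wz": 0,"grip": 60}]}}

```text
time: 23.0
tool_pos: [0.6017, 0.0675, 0.0958]
tcp_rot: [0.235, 3.104, -0.005]
force: [-0.1, -0.2, 0.1]
width: 0.616
grip_force: 0.0
```

Emit:
{"name": "jog_arm", "arguments": {"series": [{"tx": 0,"ty": 0,"tz": -15,"wx": 0,"wy": 0,"wz": 0,"grip": 60},{"tx": 0,"ty": 0,"tz": -30,"wx": 0,"wy": 0,"wz": 0,"grip": 60},{"tx": 10,"ty": 0,"tz": -40,"wx": 0,"wy": 0,"wz": 0,"grip": 60},{"tx": 45,"ty": 0,"tz": -20,"wx": 0,"wy": 0,"wz": 0,"grip": 60},{"tx": 45,"ty": 0,"tz": -10,"wx": 0,"wy": 0,"wz": 0,"grip": 60}]}}

```text
time: 23.5
tool_pos: [0.5001, 0.0832, 0.2117]
tcp_rot: [0.235, 3.1, -0.004]
force: [-0.1, 1.1, 0.8]
width: 0.645
grip_force: 0.0
```

Emit:
{"name": "jog_arm", "arguments": {"series": [{"tx": 45,"ty": -20,"tz": 0,"wx": 0,"wy": 0,"wz": 0,"grip": 60},{"tx": 20,"ty": -45,"tz": 0,"wx": 0,"wy": 0,"wz": 0,"grip": 60},{"tx": 0,"ty": -48,"tz": 0,"wx": 0,"wy": 0,"wz": 0,"grip": 60},{"tx": 0,"ty": -48,"tz": 0,"wx": 0,"wy": 0,"wz": 0,"grip": 60},{"tx": 0,"ty": -48,"tz": 0,"wx": 0,"wy": 0,"wz": 0,"grip": 60}]}}

```text
time: 24.0
tool_pos: [0.4034, -0.1153, 0.2079]
tcp_rot: [0.233, 3.102, -0.007]
force: [1.1, -0.1, 0.8]
width: 0.642
grip_force: 0.0
```

```bash
python3 - <<'E'
from h import *
S=np.array([.6845,.055,.11]); B=R.from_euler("Z",-.151).as_matrix(); q=[];M={}
for c in("top","scene"):
    im=env.snapshot(c); u,v=proj(S+B@[-.03,0,0],c)[0].astype(int); q.append(cv2.resize(np.ascontiguousarray(im[v-50:v+50,u-50:u+50,::-1]),(400,400),interpolation=cv2.INTER_CUBIC))
    for x in (-.110,-.054,.088): print(c,x,(proj(S+B@[x,0,0],c)[0]-[u-50,v-50])*4)
cv2.imwrite("pics/f.png",np.hstack(q)); print(env.sense()["time"],env.sense()["tool_pos"])
E
```

```text
top -0.11 [178.88444135 320.92597262]
top -0.054 [195.32113    236.38775364]
top 0.088 [236.18642002  26.95053178]
scene -0.11 [238.9905037  87.1019501]
scene -0.054 [213.51628675 165.72846737]
scene 0.088 [141.934665   386.35468444]
24.1 [ 0.40275057 -0.11910755  0.20758777]
```

View pics/f.png

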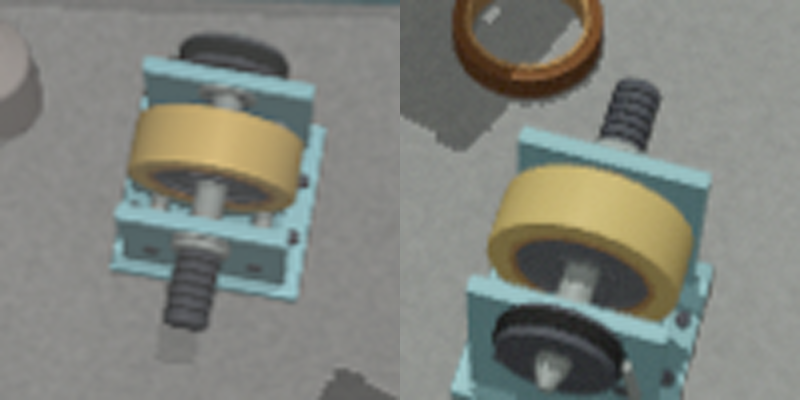

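The final view shows the shaft through both plates, the hub and the drum, with its tip visible at the drum and the roll upright. One numeric check of the collar gap before handing in.

```bash
python3 - <<'E'
from h import *
S=np.array([.6845,.055,.109]); B=R.from_euler("Z",-.151).as_matrix()
im=env.snapshot("top"); m=None
for e in env.trace("shaft_handle","top"):
    b=e["box"]
    if abs(b[0]+b[2]/2-280)<25 and abs(b[1]+b[3]/2-185)<35: m=e["pixels"]; print(b,e["p"]); break
for off in(0,-.003,-.006):
    r=render(SH,(B,S+B@[-.086+off,0,0]),"top")>.5; ys,xs=np.nonzero(r); print(off,ys.max(),[(y,xs[ys==y].min(),xs[ys==y].max()) for y in range(184,212,2) if (ys==y).any()])
if m is not None: ys,xs=np.nonzero(m); print(ys.max(),[(y,xs[ys==y].min(),xs[ys==y].max()) for y in range(184,212,2) if (ys==y).any()])
g=cv2.cvtColor(im,cv2.COLOR_RGB2GRAY); print(g[182:214,272:286:2])
E
```

```text
[275.0, 153.0, 16.5, 61.1] 0.85
0 211 [(184, np.int64(277), np.int64(284)), (186, np.int64(277), np.int64(284)), (188, np.int64(273), np.int64(284)), (190, np.int64(273), np.int64(286)), (192, np.int64(274), np.int64(286)), (194, np.int64(274), np.int64(286)), (196, np.int64(273), np.int64(284)), (198, np.int64(273), np.int64(283)), (200, np.int64(273), np.int64(283)), (202, np.int64(272), np.int64(282)), (204, np.int64(272), np.int64(282)), (206, np.int64(271), np.int64(282)), (208, np.int64(271), np.int64(281)), (210, np.int64(272), np.int64(281))]
-0.003 212 [(184, np.int64(277), np.int64(284)), (186, np.int64(277), np.int64(284)), (188, np.int64(276), np.int64(284)), (190, np.int64(273), np.int64(284)), (192, np.int64(272), np.int64(286)), (194, np.int64(274), np.int64(286)), (196, np.int64(273), np.int64(284)), (198, np.int64(273), np.int64(283)), (200, np.int64(273), np.int64(283)), (202, np.int64(272), np.int64(282)), (204, np.int64(272), np.int64(282)), (206, np.int64(271), np.int64(282)), (208, np.int64(271), np.int64(281)), (210, np.int64(271), np.int64(281))]
-0.006 213 [(
[... 1221 characters left out ...]
 117 132 154 144]
 [ 97  91  78  87  93 102 125]
 [ 97  89  76  84  88  86  91]
 [ 95  88  63  70  71  85  81]
 [ 92  84  74  82  80  73  69]
 [131 101  82  88  90  85  71]
 [156  87  67  72  77  88  76]
 [163  78  79  84  73  69  72]
 [117  78  85  90  88  81  63]
 [115  63  71  74  79  86  72]
 [110  69  83  79  73  66  84]
 [107  75  87  91  88  75  77]
 [110  63  69  76  86  83  91]
 [113  76  84  82  68  69 111]
 [105  81  90  91  84  70 111]
 [ 98  66  71  85  89  76 118]
 [ 78  79  86  74  66  73 126]
 [ 74  85  92  87  80  63 134]
 [ 72  84  94  92  85  75 136]
 [ 72  67  71  79  83  77 136]
 [117  67  62  64  66  79 137]
 [124 114 113  84  74 111 136]
 [120 121 121 116 121 133 138]]
```

```bash
python3 -c "
from bench import env
print(env.finish_job())"
```

```text
the job is handed in; nothing more can be done
None
```

The wide roll is standing on the cradle, the handled shaft is through both bearings and the hub with its collar against the entry plate, both are released, and the job is handed in; no verdict came back.

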